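# Wipe the laser-cut waste off the assembly board

## Robot

A 6-joint arm with a two-finger parallel gripper is mounted at the origin on a cart in front of the work surface, level with it; the furniture and walls round the work are solid. World frame = base frame: x ahead of the robot, y to its left, z up, the work surface at z = 0. Lengths are in m, angles in rad, forces in N, time in s.
With the tool pointing down it reaches from about 0.25 to 0.775 m from the base axis. Payload 4 kg.
Tool frame: the origin (TCP) lies midway between the tips of the shut fingers; the grasp point (between the pads) lies 19 mm behind it (grip_point_offset is the distance from the TCP to the grasp point, in m); z points along the fingers, y is the line along which they close (so a half turn about z gives the same grasp; the last joint's range is limited). The gripper opens to 94 mm and grips with 3 to 60 N. Pads are 16 mm wide; open, the fingers measure 119 mm over their backs; the gripper's body (75 mm by 177 mm) begins 78 mm behind the grasp point.
Start: joints at [-1.345, 0.087, 1.371, -0, 1.684, -0.103], TCP at [0.178, -0.521, 0.175] pointing down, gripper open.
Joint ranges: [-3.1, 3.1], [-0.76, 2.03], [0.27, 2.55], [-1.08, 4.22], [0.17, 2.65], [-2.57, 2.57]. Speed limits (rad/s): [2.79, 2.79, 3.14, 3.14, 3.14, 3.14].

## Interface

Orientations are given as [roll, pitch, yaw] about the fixed x, y, z axes, in that order (R = Rz(yaw) Ry(pitch) Rx(roll)).
In Python, from bench import * gives the robot as it stands.
- The arm moves only by the tool carry_out, never from a script. Its argument "commands" is a list of rows, each a list of 6 numbers: the shift along the tool's x, y, z in m, then the turn, a rotation vector about the tool's x, y, z in rad. In form: [[tx, ty, tz, rx, ry, rz], ...]. A call has exactly 5 rows; each row is the pose to reach, as a shift and turn from the pose commanded when the call began, along the tool's axes at that moment; what a row does not reach only later rows make up. A row lasts 1/10 s, in which the tool goes at most 50 mm and 8.59 degrees, less where a joint would pass 70% of its speed; a pose out of reach is approached as far as the arm can. A call with a gripper value outside its range is refused whole. "jaw" is the opening, from 0 (shut) to 1 (fully open), set as the call begins (left out, the last holds). The fingers move at their own pace and stop on an object; the grip force is fixed at half the most. Time passes only in rows, so rows that repeat a pose let the fingers close, or fill a call up. It gives the time, the measured TCP pose, the force, the opening and the grip force at its end, in the units of the state.
- get_obs(): the state, without advancing time (a new reading comes with each control period).
- snapshot(name): name is "scene" or "top"; returns a dict with "img" (400x640x3 uint8, red, green, blue), "range_z" (400x640 float32, m along the optical axis (not along the pixel's ray), 0 where there is no reading), "fx", "fy", "cx", "cy" (pixels), "R" (3x3) and "t" (3): a world point X has camera coordinates R X + t. Camera axes: x right, y down, z forward; pixel columns grow to the right and rows downward; lengths in m; the calibration is good to about 2 mm. A picture is of the moment at which its call begins.
- close_job(): hands the job in; it is judged then, once.
The state is a dict: "time": time; "joint_positions": joint angles; "qvel": joint speeds; "joint_torque": joint torques, N m; "tool_pos": TCP position; "ee_rot": TCP orientation; "wrist_force": force on the tool from outside, world axes, zero at the start; "wrist_torque": the same for the moment, N m; "width": finger opening in m; "finger_force": force on a finger pad.
Only numpy, scipy, OpenCV 4.12 (cv2) and the standard library are available. Lean on these libraries where they do the work, as an engineer would, in place of code of your own. Each camera call takes 0.05 s, during which the arm holds its last target. There are 200 camera calls.

## Task

Take the blue scraper block out of its pocket, lay it flat on the bench with the rubber sole down and let go; then take it up again and use it to wipe all five bits of ply waste off the white board into the cardboard tray below its right-hand edge. The gripper must not touch the waste, only the block may, and leave the mug, the tape roll and the pliers where they are. When the board is clear, leave the block lying flat on the board, sole down.

Things in the scene. Friction and masses are not known exactly. Their poses are not given: they have to be found in the camera images.
- board: raised white board, fixed, 160 mm (x) by 170 mm (y), on a plywood base 3 to 48 mm thick; origin on the base under its middle, top face 67 mm above the origin, z up, x about away from the robot. Wooden strips 10 mm wide stand 6.5 mm above the top along its two x edges (140 mm apart); the +y and -y edges are open, the tray lies below the right edge (y = -85 mm)
- scrap_tray: shallow brown cardboard tray, fixed on the same base, open on top, 202 mm (its x) by 251 mm (its y), walls 51 mm high, floor 4 mm thick; origin under its middle. Its near wall is tucked 15 mm under the board's right (-y) edge; its axes are parallel to the board's
- pocket: small square plywood pocket, fixed, open on top, outside 56x60 mm, 45 mm high, its floor 6 mm up, inside 46 mm (x) by 50 mm (y); origin on the bench under its middle, z up
- scraper: blue scraper block with a black rubber sole, 44 mm wide (x), 110 long (y), 40 thick (z, sole 10 of it), 0.11 to 0.22 kg; origin at the centre of the sole's underside, z out of the blue back. Starts on end in the pocket: its y up, its z along the pocket's x, so that the sole faces toward the robot; its top 116 mm above the bench, 71 mm of it out of the pocket
- chip_0: round waste slug, 26 mm across, 6 mm thick, brown ply; origin at the centre of its underside
- chip_1: round waste slug, 26 mm across, 6 mm thick, brown ply; origin at the centre of its underside
- chip_2: waste strip end, 28x13 mm, 6 mm thick, brown ply; origin at the centre of its underside
- chip_3: waste strip end, 28x13 mm, 6 mm thick, brown ply; origin at the centre of its underside
- chip_4: L-shaped waste offcut, 24x24 mm, 6 mm thick, brown ply; origin at the centre of its underside
- mug: white mug with dark dots, 82x114x91 mm high; origin under its middle. Bystander
- tape_roll: small roll of black tape lying flat, 64 mm across, 19 mm high; origin under its middle. Bystander
- pliers: red-handled pliers lying flat, 54x156x13 mm; origin under the middle. Bystander
Things that resemble listed ones, but are neither listed nor needed, are in the scene too. Of the things shaped like the scraper, the blue one is meant.

How it is judged:
By the outcome, as a careful person would: the job done as asked, in the order asked, and still so for the second after the job is handed in, with the robot touching nothing.
It also fails if it takes over 67 s, if anything falls off the work surface, if the arm or the gripper's body presses on something with over 40 N, if the wrist force passes 120 N, or if a joint passes its speed limit or range.

## Working session

There is one attempt and no reset: what is moved stays moved. The work goes in short steps, Python scripts to look and compute and a tool call to move; the robot and the scene stay as the last step left them, time stands still between calls to the robot, and variables do not carry over. Pictures are saved under pics/ and viewed, at most 10 in all, crops included, and the job is handed in when it is done.

Besides the shell and the picture viewer there is one more tool, called in YAML: its name, and indented under it one key for each argument. carry_out: Moves the arm, as the interface text tells. Its arguments: {"type":"object","properties":{"commands":{"type":"array","items":{"type":"array","items":{"type":"number"}}},"jaw":{"type":"number"}},"required":["commands"]}

```bash
mkdir -p pics; ls; cat > h.py <<'E'
from bench import *
import numpy as np, cv2
def pts(s):
    v,u=np.mgrid[0:400,0:640]; z=s['range_z']
    P=np.stack([(u-s['cx'])/s['fx']*z,(v-s['cy'])/s['fy']*z,z],-1)
    W=(P-s['t'])@np.array(s['R']); W[z==0]=np.nan
    return W
def proj(s,X):
    c=np.array(X)@np.array(s['R']).T+s['t']; return c[...,:2]/c[...,2:]*[s['fx'],s['fy']]+[s['cx'],s['cy']]
def ray(s,u,v,h):
    d=np.array([(u-s['cx'])/s['fx'],(v-s['cy'])/s['fy'],1])@np.array(s['R']); c=-np.array(s['R']).T@s['t']
    return c+d*(h-c[2])/d[2]
def save(img,n): cv2.imwrite('pics/'+n+'.png',cv2.cvtColor(img,cv2.COLOR_RGB2BGR))
E
python3 - <<'E'
from h import *
for n in('scene','top'):
    s=snapshot(n); save(s['img'],n+'0'); np.savez(n+'0.npz',**s)
    print(n,-np.array(s['R']).T@s['t'],s['fx'])
print(get_obs())
E
```

```text
pics
scene [-0.5639624  -1.21878867  0.90704022] 497.0802098429419
top [0.20745868 0.00719425 1.95144702] 508.6357024719491
{'time': 0.1, 'joint_positions': array([-1.34509857e+00,  8.78815835e-02,  1.37209723e+00,  2.20336318e-05,
        1.68357326e+00, -1.03119145e-01]), 'qvel': array([-0.00129924, -0.00142682, -0.00234566, -0.00014722, -0.00197214,
        0.00188328]), 'joint_torque': array([ 2.35513035e-03, -3.41253412e+01, -3.03301048e+01,  7.20300176e-02,
        3.04929167e-02, -9.62470176e-05]), 'tool_pos': array([ 0.17747917, -0.52000296,  0.17402399]), 'ee_rot': array([-3.13964590e+00, -2.23477295e-04,  3.28819144e-01]), 'wrist_force': array([-0.90903936, -0.14820645, -0.71710285]), 'wrist_torque': array([-0.02065658,  0.01128932,  0.06337664]), 'finger_force': 0.0, 'width': 0.09444679260515862}
```

View pics/scene0.png

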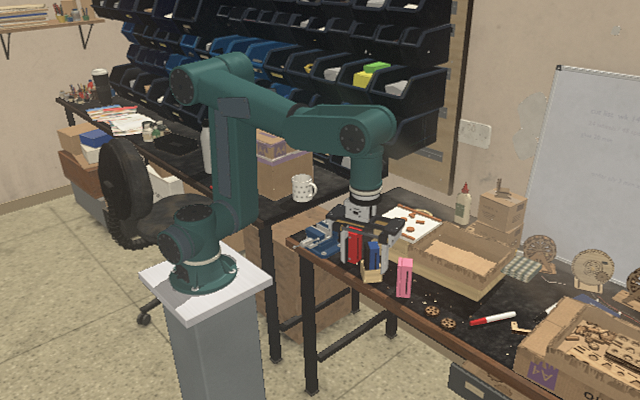

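View pics/top0.png

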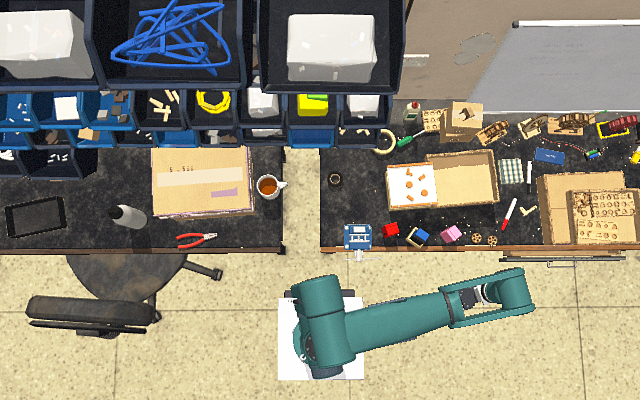

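The top view shows the board with five chips at about (412,185), the tray at (463,178) and the pocket with a blue block at (420,237). Scraper-shaped things are the red block at (392,229), the blue block in the pocket at (420,237) and the pink block at (452,234). The blue one in the plywood pocket fits the description. I'll confirm it in an enlarged crop.

```bash
cat > crop.py <<'E'
from h import *
s=dict(np.load('top0.npz')); W=pts(s)
a=s['img'][145:255,370:510]; a=cv2.resize(a,None,fx=5.4,fy=5.4,interpolation=cv2.INTER_CUBIC); save(a,'crop1')
hsv=cv2.cvtColor(s['img'],cv2.COLOR_RGB2HSV)
m=cv2.inRange(hsv,(100,100,40),(125,255,255)); m[:, :405]=0; m[:,435:]=0; m[:220]=0;m[255:]=0
ys,xs=np.where(m>0); print('blue',len(xs),xs.min(),xs.max(),ys.min(),ys.max())
z=W[ys,xs]; print(np.round(np.nanpercentile(z,[5,50,95],axis=0),3))
# height map samples
for (u,v) in [(412,185),(395,200),(430,170),(463,178),(420,237),(392,229),(452,234),(350,210)]: print(u,v,np.round(W[v,u],3))
w=cv2.inRange(hsv,(0,0,200),(179,40,255)); w[:,:375]=0;w[:,450:]=0;w[:150]=0;w[215:]=0
n,l,st,c=cv2.connectedComponentsWithStats(w); i=1+st[1:,4].argmax(); print(st[i],c[i])
Q=W[l==i]; print(np.round(np.nanpercentile(Q,[2,50,98],axis=0),4))
E
python3 crop.py
```

```text
blue 124 411 429 228 241
[[ 0.358 -0.392  0.05 ]
 [ 0.377 -0.368  0.115]
 [ 0.394 -0.347  0.124]]
412 185 [ 0.556 -0.34   0.119]
395 200 [ 0.502 -0.277  0.113]
430 170 [ 0.614 -0.41   0.11 ]
463 178 [ 0.595 -0.549  0.05 ]
420 237 [ 0.366 -0.364  0.109]
392 229 [ 0.395 -0.263  0.114]
452 234 [ 0.376 -0.48   0.111]
350 210 [ 0.483 -0.119 -0.007]
[ 387  165   50   41 1531] [411.36708034 184.58393207]
[[ 0.4919 -0.4232  0.0996]
 [ 0.559  -0.3415  0.1096]
 [ 0.6272 -0.2586  0.1196]]
```

View pics/crop1.png

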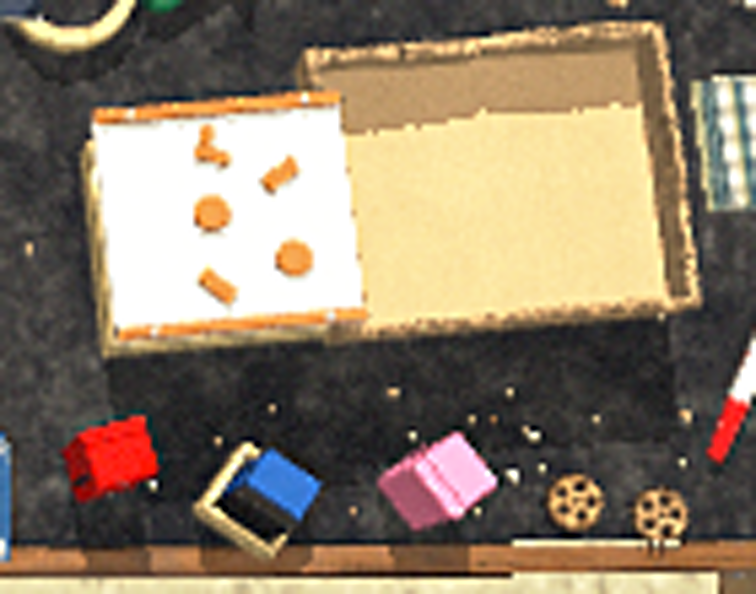

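The crop confirms it: the blue block with the black sole stands in the plywood pocket at crop (265,490), with red at (110,460) and pink at (440,480) beside it. Next I'll enlarge for precise corners.

```bash
cat > c2.py <<'E'
from h import *
s=dict(np.load('top0.npz')); W=pts(s)
a=cv2.resize(s['img'][222:252,402:436],None,fx=12,fy=12,interpolation=cv2.INTER_CUBIC)
q=dict(np.load('scene0.npz'))
b=cv2.resize(q['img'][220:290,345:415],None,fx=360/70,fy=360/70,interpolation=cv2.INTER_CUBIC)
o=np.zeros((360,800,3),np.uint8); o[:360,:408]=a; o[:,420:780]=b; save(o,'crop2')
# board plane and pose
hsv=cv2.cvtColor(s['img'],cv2.COLOR_RGB2HSV)
w=cv2.inRange(hsv,(0,0,200),(179,40,255)); w[:,:375]=0;w[:,450:]=0;w[:150]=0;w[215:]=0
n,l,st,c=cv2.connectedComponentsWithStats(w); i=1+st[1:,4].argmax(); m=(l==i).astype(np.uint8)
e=cv2.erode(m,np.ones((3,3))); zb=np.nanmedian(W[e>0][:,2]); print('zb',zb, np.nanstd(W[e>0][:,2]))
bench=W[190:215,345:380].reshape(-1,3); print('bench z',np.nanmedian(bench[:,2]))
cnt=max(cv2.findContours(m,cv2.RETR_EXTERNAL,cv2.CHAIN_APPROX_NONE)[0],key=len)[:,0]
P=np.array([ray(s,u,v,zb)[:2] for u,v in cnt],np.float32); r=cv2.minAreaRect(P); print('board',r); print(cv2.boxPoints(r))
ch=cv2.inRange(hsv,(5,120,120),(22,255,255)); hull=np.zeros_like(m); cv2.fillConvexPoly(hull,cv2.convexHull(cnt),1)
ch=ch*cv2.erode(hull,np.ones((3,3)))
n,l,st,c=cv2.connectedComponentsWithStats(ch)
for k in range(1,n): print('chip',st[k],c[k],np.round(ray(s,*c[k],zb+.006),3))
g=W[222:250,343:373]; print('gadget',np.nanmax(g[...,2]),np.round(np.nanpercentile(g[g[...,2]>.02],[2,98],axis=0),3))
g=W[225:250,430:470]; print('pink',np.nanmax(g[...,2])); g=W[220:245,380:402]; print('red',np.nanmax(g[...,2]))
E
python3 c2.py
```

```text
zb 0.10959850768459364 0.004748776286743196
bench z -0.0014746650683367187
board ((0.5599097609519958, -0.3390958905220032), (0.13947901129722595, 0.1730765998363495), 4.629153728485107)
[[ 0.48341358 -0.2584683 ]
 [ 0.49738193 -0.4309803 ]
 [ 0.63640594 -0.41972348]
 [ 0.6224376  -0.24721149]]
chip [406 168   6   8  23] [408.26086957 172.13043478] [ 0.605 -0.328  0.116]
chip [419 174   6   6  20] [421.4 176.7] [ 0.588 -0.376  0.116]
chip [406 181   7   7  34] [408.79411765 183.91176471] [ 0.561 -0.329  0.116]
chip [421 190   7   6  32] [424.      192.34375] [ 0.529 -0.384  0.116]
chip [407 195   7   6  21] [409.85714286 197.42857143] [ 0.511 -0.331  0.116]
gadget 0.10074481895651248 [[ 0.328 -0.181  0.022]
 [ 0.417 -0.105  0.096]]
pink 0.12695834314263557
red 0.12414928696226532
```

View pics/crop2.png

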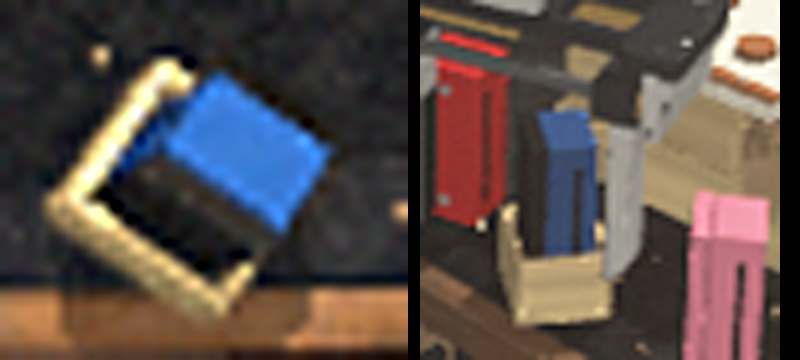

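The top view crop (left) shows the blue top face with corners at (220,70), (332,150), (283,235) and (170,150). The pocket rim is at lower left. The scene crop (right) shows the blue block between red and pink. The board measures 139 x 173 mm as it should, with a yaw of 4.6°.

```bash
cat >> h.py <<'E'
import json,os
from scipy.spatial.transform import Rotation as Ro
G=.019
def RT(yaw,tilt): # tool x = heading yaw (deg), then turned about tool y by tilt
    return Ro.from_euler('xyz',[180,0,yaw],degrees=True)*Ro.from_rotvec([0,np.radians(tilt),0])
def load():
    if os.path.exists('cmd.json'):
        c=json.load(open('cmd.json')); return np.array(c[0]),Ro.from_quat(c[1])
    return np.array([.178,-.521,.175]),Ro.from_euler('xyz',[np.pi,0,.329])
def plan(wps):
    """wps: list of (grasp point, Rot, n): prints rows; n=1: same row x5, n=5: ramp"""
    p,R=load()
    for g,Rt,note in wps:
        t=np.array(g)+Rt.apply([0,0,G])
        row=np.r_[np.round(R.inv().apply(t-p),4),np.round((R.inv()*Rt).as_rotvec(),3)]
        print(note,row.tolist(),'mm %.0f deg %.0f'%(1e3*np.linalg.norm(row[:3]),np.degrees(np.linalg.norm(row[3:]))))
        p=p+R.apply(row[:3]); R=R*Ro.from_rotvec(row[3:])
    json.dump([p.tolist(),R.as_quat().tolist()],open('next.json','w'))
def done(): os.replace('next.json','cmd.json')
E
cat > a.py <<'E'
from h import *
s=dict(np.load('top0.npz')); W=pts(s)
g=ray(s,422.5,234.1,.116); print('block top blue centre',g)
print('place px',proj(s,[.66,-.155,.0]), 'clear heights', np.round(np.nanmax(W[150:200,345:380,2]),3))
for v in (115,125,135,145,155): print(v,np.round(W[v,345:400:18],2).tolist())
tr=W[170:190,325:345]; k=tr[...,2]>.008; print('tape',np.nanmedian(tr[k],axis=0))
g[2]=.094
wp=[([g[0],g[1],.26],RT(-35.5,-35),'above')]
plan(wp)
E
python3 a.py
```

```text
block top blue centre [ 0.37582807 -0.37220827  0.116     ]
place px [358.50878984 165.06005711] clear heights 0.033
115 [[0.73, -0.08, 0.4], [0.72, -0.14, 0.43], [0.73, -0.2, 0.4], [0.86, -0.32, 0.0]]
125 [[0.68, -0.08, 0.47], [0.67, -0.13, 0.48], [0.67, -0.19, 0.47], [0.82, -0.32, 0.01]]
135 [[0.71, -0.09, 0.25], [0.71, -0.15, 0.25], [0.78, -0.25, -0.01], [0.78, -0.32, -0.0]]
145 [[0.65, -0.09, 0.32], [0.66, -0.15, 0.31], [0.74, -0.25, 0.0], [0.73, -0.31, 0.02]]
155 [[0.7, -0.1, -0.01], [0.7, -0.17, -0.01], [0.7, -0.24, 0.0], [0.7, -0.32, -0.01]]
tape [ 0.60243417 -0.06111761  0.01731117]
above [0.2289, -0.0857, -0.0694, 0.289, -0.564, 0.918] mm 254 deg 64
```

```bash
cat > a.py <<'E'
from h import *
s=dict(np.load('top0.npz')); W=pts(s)
g=W[222:250,343:373].reshape(-1,3)
for lo,hi in((.33,.36),(.36,.38),(.38,.40),(.40,.42),(.42,.45)):
    k=(g[:,0]>lo)&(g[:,0]<hi); print(lo,np.round(np.nanpercentile(g[k][:,2],[50,90,100]),3))
plan([([.376,-.372,.26],RT(-35.5,-40),'above')])
done()
E
python3 a.py
```

```text
0.33 [0.078 0.087 0.096]
0.36 [0.03  0.067 0.079]
0.38 [0.08  0.092 0.101]
0.4 [0.059 0.089 0.098]
0.42 [0.003 0.013 0.025]
above [0.2284, -0.087, -0.0704, 0.331, -0.644, 0.909] mm 254 deg 67
```

carry_out:
  commands:
    - [0.2284,-0.087,-0.0704,0.331,-0.644,0.909]
    - [0.2284,-0.087,-0.0704,0.331,-0.644,0.909]
    - [0.2284,-0.087,-0.0704,0.331,-0.644,0.909]
    - [0.2284,-0.087,-0.0704,0.331,-0.644,0.909]
    - [0.2284,-0.087,-0.0704,0.331,-0.644,0.909]
  jaw: 0.8

```text
time: 0.6
tool_pos: [0.3591, -0.3693, 0.2434]
ee_rot: [-3.055, 0.444, -0.237]
wrist_force: [0.0, -0.8, 0.5]
width: 0.0749
finger_force: 0.0
```

carry_out:
  commands:
    - [0,0,0,0,0,0]
    - [0,0,0,0,0,0]
    - [0,0,0,0,0,0]
    - [0,0,0,0,0,0]
    - [0,0,0,0,0,0]

```text
time: 1.1
tool_pos: [0.3562, -0.3717, 0.2434]
ee_rot: [-3.054, 0.439, -0.235]
wrist_force: [-0.1, 0.3, -0.5]
width: 0.0748
finger_force: 0.0
```

```bash
cat >> h.py <<'E'
def load():
    o=get_obs(); return np.array(o['tool_pos']),Ro.from_euler('xyz',o['ee_rot'])
E
python3 - <<'E'
from h import *
plan([([.376,-.372,.20],RT(-35.5,-40),'above'),([.376,-.372,.094],RT(-35.5,-40),'down')])
print(get_obs()['joint_positions'])
E
```

```text
above [0.0318, -0.0046, 0.0497, 0.121, -0.241, 0.336] mm 59 deg 25
down [0.0682, -0.0, 0.0812, -0.0, -0.0, -0.0] mm 106 deg 0
[-0.80287111  0.36238186  0.98101623 -0.19273546  2.21044524  0.93950316]
```

carry_out:
  commands:
    - [0.0318,-0.0046,0.0497,0.121,-0.241,0.336]
    - [0.0318,-0.0046,0.0497,0.121,-0.241,0.336]
    - [0.0318,-0.0046,0.0497,0.121,-0.241,0.336]
    - [0.0318,-0.0046,0.0497,0.121,-0.241,0.336]
    - [0.0318,-0.0046,0.0497,0.121,-0.241,0.336]

```text
time: 1.6
tool_pos: [0.3668, -0.3648, 0.1846]
ee_rot: [-3.14, 0.698, -0.616]
wrist_force: [0.7, 1.0, 1.0]
width: 0.0754
finger_force: 0.0
```

```bash
python3 - <<'E'
from h import *
q=snapshot('scene'); t=snapshot('top')
a=cv2.resize(q['img'][200:290,330:430],None,fx=4,fy=4,interpolation=cv2.INTER_CUBIC)
b=cv2.resize(t['img'][210:255,400:450],None,fx=8,fy=8,interpolation=cv2.INTER_CUBIC)
save(np.hstack([a,b]),'c3')
R=RT(-35.5,-40)
for s,n,o,f in((q,'scene',(330,200),4),(t,'top',(400,210),8)):
    p=proj(s,np.array([[.376,-.372,.116],[.376,-.372,.094],get_obs()['tool_pos']])); print(n,((p-o)*f).round())
o=get_obs(); print(o['tool_pos'],o['ee_rot'],R.as_euler('xyz'),o['joint_positions'])
plan([([.376,-.372,.12],R,'mid'),([.376,-.372,.095],R,'down')])
E
```

```text
scene [[174. 175.]
 [173. 200.]
 [160.  93.]]
top [[180. 192.]
 [170. 197.]
 [196. 198.]]
[ 0.36724398 -0.36447604  0.18663026] [-3.14148656  0.69458196 -0.61662478] [ 3.14159265  0.6981317  -0.61959188] [-0.8035076   0.58845801  0.8752242  -0.16892357  2.35671608  1.30644753]
mid [0.0514, 0.001, 0.0628, 0.002, -0.004, 0.002] mm 81 deg 0
down [0.0161, 0.0001, 0.0192, -0.0, 0.0, 0.0] mm 25 deg 0
```

View pics/c3.png

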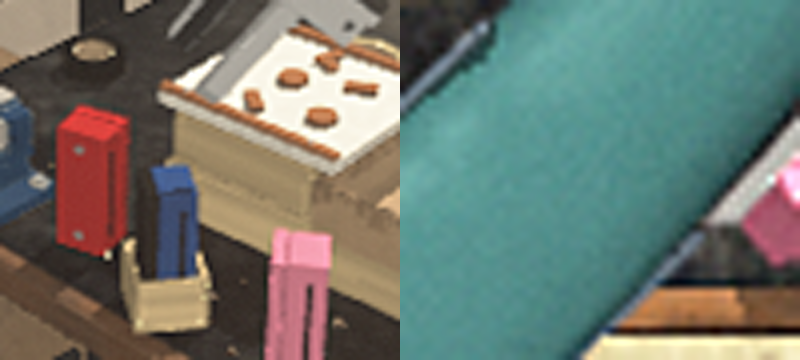

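The scene crop (left) shows the blue top at (175,178), where (174,175) was predicted, and nothing lies in the fingers' way. The top view is hidden by the arm. Going down and gripping.

carry_out:
  commands:
    - [0.013,0,0.016,0,0,0]
    - [0.026,0,0.031,0,0,0]
    - [0.038,0.001,0.047,0,0,0]
    - [0.051,0.001,0.063,0,-0.004,0]
    - [0.051,0.001,0.063,0,-0.004,0]

```text
time: 2.2
tool_pos: [0.3648, -0.3631, 0.1029]
ee_rot: [-3.14, 0.705, -0.615]
wrist_force: [0.4, 0.3, 0.4]
width: 0.0753
finger_force: 0.0
```

carry_out:
  commands:
    - [0.005,0,0.006,0,0,0]
    - [0.01,0,0.013,0,0,0]
    - [0.016,0,0.019,0,0,0]
    - [0.016,0,0.019,0,0,0]
    - [0.016,0,0.019,0,0,0]

```text
time: 2.7
tool_pos: [0.3654, -0.364, 0.0785]
ee_rot: [-3.141, 0.704, -0.617]
wrist_force: [-0.2, 0.1, 0.7]
width: 0.075
finger_force: 0.0
```

carry_out:
  commands:
    - [0,0,0,0,0,0]
    - [0,0,0,0,0,0]
    - [0,0,0,0,0,0]
    - [0,0,0,0,0,0]
    - [0,0,0,0,0,0]
  jaw: 0.2

```text
time: 3.2
tool_pos: [0.3655, -0.3641, 0.0787]
ee_rot: [-3.141, 0.703, -0.617]
wrist_force: [0.1, 0.3, 0.2]
width: 0.0433
finger_force: 30.0
```

```bash
python3 - <<'E'
from h import *
o=get_obs(); print(o)
p=o['tool_pos']-Ro.from_euler('xyz',o['ee_rot']).apply([0,0,G]); print(p)
plan([(p+[0,0,.17],RT(-35.5,-40),'up')])
E
```

```text
{'time': 3.2, 'joint_positions': array([-0.80446762,  0.64118375,  1.01520104, -0.14649111,  2.17476152,
        1.34380234]), 'qvel': array([ 8.18242725e-04,  1.79823213e-03, -8.27469066e-04,  3.24916620e-04,
       -2.02521201e-03, -6.69740984e-05]), 'joint_torque': array([ 4.56553779e-02, -5.21056509e+01, -2.64362079e+01, -4.36316170e-01,
        2.51152508e+00,  1.04987371e-02]), 'tool_pos': array([ 0.36550371, -0.36411324,  0.07873392]), 'ee_rot': array([-3.14145051,  0.70324682, -0.61738041]), 'wrist_force': array([0.0823809 , 0.31044452, 0.18275601]), 'wrist_torque': array([-0.11659376, -0.24659928,  0.01507326]), 'finger_force': 29.98037427663803, 'width': 0.04334862546543146}
[ 0.37552115 -0.37122855  0.0932261 ]
up [-0.1098, -0.0, -0.1297, 0.001, 0.005, 0.002] mm 170 deg 0
```

The grip is good: width 43 mm (about 44) at 30 N. Lifting.

carry_out:
  commands:
    - [-0.01,0,-0.012,0,0,0]
    - [-0.025,0,-0.03,0,0,0]
    - [-0.045,0,-0.053,0,0,0]
    - [-0.065,0,-0.077,0,0,0]
    - [-0.085,0,-0.1,0,0,0]

```text
time: 3.7
tool_pos: [0.3654, -0.3639, 0.212]
ee_rot: [-3.141, 0.702, -0.617]
wrist_force: [-0.1, -0.2, -2.3]
width: 0.0438
finger_force: 30.0
```

carry_out:
  commands:
    - [-0.015,0,-0.018,0,0,0]
    - [-0.025,0,-0.03,0,0,0]
    - [-0.025,0,-0.03,0,0,0]
    - [-0.025,0,-0.03,0,0,0]
    - [-0.025,0,-0.03,0,0,0]

```text
time: 4.2
tool_pos: [0.3654, -0.364, 0.2478]
ee_rot: [-3.141, 0.706, -0.617]
wrist_force: [-0.8, -0.9, -1.7]
width: 0.0433
finger_force: 30.0
```

```bash
python3 - <<'E'
from h import *
o=get_obs(); print(o['tool_pos'],o['wrist_force'],o['width'])
p=o['tool_pos']-Ro.from_euler('xyz',o['ee_rot']).apply([0,0,G]); print(p)
plan([([.40,-.30,.27],RT(-28,0),'a'),([.48,-.19,.26],RT(-15,40),'b'),([.57,-.155,.15],RT(-14,50),'c')])
E
```

```text
[ 0.36541395 -0.36400831  0.24775695] [-0.82304398 -0.94642367 -1.72586716] 0.043334987051400944
[ 0.37545486 -0.37114833  0.26222071]
a [-0.0088, -0.0722, 0.0033, -0.046, 0.705, -0.123] mm 73 deg 41
b [0.0309, -0.1374, 0.0056, 0.079, 0.695, -0.218] mm 141 deg 42
c [-0.0078, -0.0574, 0.134, 0.012, 0.174, -0.012] mm 146 deg 10
```

carry_out:
  commands:
    - [-0.0088,-0.0722,0.0033,-0.046,0.705,-0.123]
    - [-0.0088,-0.0722,0.0033,-0.046,0.705,-0.123]
    - [-0.0088,-0.0722,0.0033,-0.046,0.705,-0.123]
    - [-0.0088,-0.0722,0.0033,-0.046,0.705,-0.123]
    - [-0.0088,-0.0722,0.0033,-0.046,0.705,-0.123]

```text
time: 4.7
tool_pos: [0.3997, -0.2991, 0.2523]
ee_rot: [3.14, -0.007, -0.487]
wrist_force: [-0.4, -0.2, -1.0]
width: 0.0442
finger_force: 30.0
```

carry_out:
  commands:
    - [0.0309,-0.1374,0.0056,0.079,0.695,-0.218]
    - [0.0309,-0.1374,0.0056,0.079,0.695,-0.218]
    - [0.0309,-0.1374,0.0056,0.079,0.695,-0.218]
    - [0.0309,-0.1374,0.0056,0.079,0.695,-0.218]
    - [0.0309,-0.1374,0.0056,0.079,0.695,-0.218]

```text
time: 5.2
tool_pos: [0.4915, -0.1903, 0.2443]
ee_rot: [3.139, -0.702, -0.254]
wrist_force: [-0.5, -0.2, -0.9]
width: 0.0435
finger_force: 30.0
```

```bash
python3 - <<'E'
from h import *
o=get_obs(); print(o['tool_pos'],o['ee_rot'],o['wrist_force'],o['width'],o['joint_positions'])
p=o['tool_pos']-Ro.from_euler('xyz',o['ee_rot']).apply([0,0,G]); print(p)
plan([([.57,-.155,.12],RT(-14,50),'c')])
E
```

```text
[ 0.49150916 -0.19026602  0.24433189] [ 3.13886366 -0.70153809 -0.25366517] [-0.54530612 -0.24086403 -0.93656957] 0.043455510415202354 [-0.66645799 -0.54185233  1.91755332  0.2884375   1.12302243  1.12043299]
[ 0.47965215 -0.18713853  0.25884499]
c [-0.0257, -0.0544, 0.1569, 0.009, 0.171, -0.006] mm 168 deg 10
```

carry_out:
  commands:
    - [-0.0257,-0.0544,0.1569,0.009,0.171,-0.006]
    - [-0.0257,-0.0544,0.1569,0.009,0.171,-0.006]
    - [-0.0257,-0.0544,0.1569,0.009,0.171,-0.006]
    - [-0.0257,-0.0544,0.1569,0.009,0.171,-0.006]
    - [-0.0257,-0.0544,0.1569,0.009,0.171,-0.006]

```text
time: 5.7
tool_pos: [0.5811, -0.1584, 0.0998]
ee_rot: [-3.136, -0.855, -0.252]
wrist_force: [-0.8, -0.6, -2.6]
width: 0.0436
finger_force: 30.0
```

```bash
python3 - <<'E'
from h import *
o=get_obs(); print(o['tool_pos'],o['ee_rot'],o['wrist_force'],o['width'],o['joint_positions'])
p=o['tool_pos']-Ro.from_euler('xyz',o['ee_rot']).apply([0,0,G]); print(p)
t=snapshot('top'); q=snapshot('scene')
a=cv2.resize(q['img'][170:290,260:400],None,fx=3,fy=3,interpolation=cv2.INTER_CUBIC)
b=cv2.resize(t['img'][130:220,320:400],None,fx=4,fy=4,interpolation=cv2.INTER_CUBIC)
save(np.hstack([a,b]),'c4')
W=pts(t); hsv=cv2.cvtColor(t['img'],cv2.COLOR_RGB2HSV)
m=cv2.inRange(hsv,(100,100,40),(125,255,255)); k=(m>0)&(W[...,2]>.06)&(W[...,2]<.22)&(abs(W[...,0]-.6)<.1)&(abs(W[...,1]+.17)<.08)
P=W[k]; c=P.mean(0); A=np.c_[P[:,:2]-c[:2],np.ones(len(P))]; print(len(P),c,np.linalg.lstsq(A,P[:,2],rcond=None)[0], P.min(0),P.max(0))
plan([([.57,-.155,.035],RT(-14,50),'d')])
E
```

```text
[ 0.58108362 -0.15835472  0.09981429] [-3.13593158 -0.85522078 -0.25171401] [-0.78513822 -0.59652268 -2.62270667] 0.043618329291853934 [-0.46677004 -0.33294387  2.16669457  0.3603158   0.49211504  1.10772836]
[ 0.56716934 -0.15488747  0.11227908]
364 [ 0.59656441 -0.16158735  0.12418395] [ 0.00695756 -0.04400942  0.12418395] [ 0.54125368 -0.19550699  0.08801429] [ 0.65596114 -0.13003181  0.14241931]
d [-0.0651, -0.0027, 0.0548, 0.004, 0.005, -0.005] mm 85 deg 0
```

View pics/c4.png

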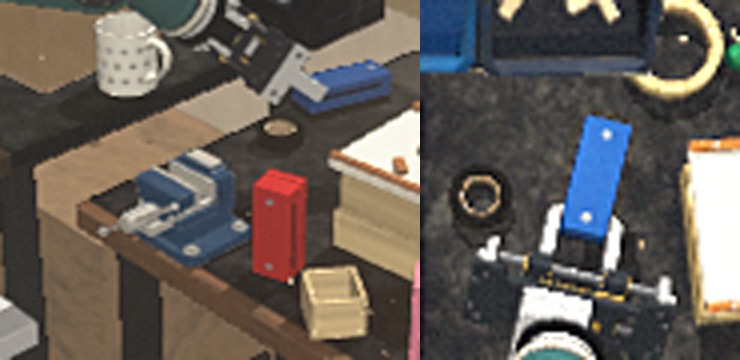

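The scene crop shows the block held level over free bench, with the vise at (190,200), the tape roll at (280,130) and the mug at (130,55) all clear. The top crop shows the block at (598,180) with the tape roll left at (480,195) and the board right. I'll place it 30 mm further ahead so that the wrist clears the vise.

```bash
python3 - <<'E'
from h import *
plan([([.60,-.163,.08],RT(-14,50),'c'),([.60,-.163,.033],RT(-14,50),'d'),([.60,-.163,.027],RT(-14,50),'e')])
E
```

```text
c [-0.0107, -0.0025, 0.0493, 0.004, 0.005, -0.005] mm 51 deg 0
d [-0.036, 0.0, 0.0302, -0.0, 0.0, 0.0] mm 47 deg 0
e [-0.0046, 0.0, 0.0039, -0.0, 0.0, 0.0] mm 6 deg 0
```

carry_out:
  commands:
    - [-0.003,-0.001,0.013,0,0,0]
    - [-0.006,-0.001,0.025,0,0,0]
    - [-0.008,-0.002,0.037,0.004,0.005,-0.005]
    - [-0.0107,-0.0025,0.0493,0.004,0.005,-0.005]
    - [-0.0107,-0.0025,0.0493,0.004,0.005,-0.005]

```text
time: 6.3
tool_pos: [0.6153, -0.1683, 0.0708]
ee_rot: [3.141, -0.877, -0.245]
wrist_force: [-0.3, -0.2, -2.9]
width: 0.0435
finger_force: 30.0
```

carry_out:
  commands:
    - [-0.01,0,0.008,0,0,0]
    - [-0.02,0,0.017,0,0,0]
    - [-0.028,0,0.024,0,0,0]
    - [-0.036,0,0.0302,0,0,0]
    - [-0.036,0,0.0302,0,0,0]

```text
time: 6.8
tool_pos: [0.6149, -0.1677, 0.0233]
ee_rot: [3.142, -0.876, -0.245]
wrist_force: [0.3, -0.6, -2.0]
width: 0.0432
finger_force: 30.0
```

```bash
python3 - <<'E'
from h import *
o=get_obs(); print(o['tool_pos'],o['ee_rot'],o['wrist_force'],o['wrist_torque'],o['width'])
p=o['tool_pos']-Ro.from_euler('xyz',o['ee_rot']).apply([0,0,G]); print(p)
plan([(p-[0,0,.004],RT(-14,50),'e'),(p-[0,0,.008],RT(-14,50),'e')])
E
```

```text
[ 0.61491099 -0.16770284  0.02325167] [ 3.14155249 -0.87610543 -0.24531527] [ 0.32025893 -0.62718371 -2.01651864] [0.23837657 0.60851548 0.02647466] 0.04320554928384369
[ 0.60075142 -0.16415709  0.03541448]
e [-0.0031, -0.0, 0.0026, 0.001, -0.003, -0.001] mm 4 deg 0
e [-0.0031, -0.0, 0.0025, -0.0, -0.0, 0.0] mm 4 deg 0
```

carry_out:
  commands:
    - [-0.001,0,0.0009,0,0,0]
    - [-0.002,0,0.0018,0,0,0]
    - [-0.0031,0,0.0026,0,0,0]
    - [-0.0041,0,0.0034,0,0,0]
    - [-0.005,0,0.0042,0,0,0]

```text
time: 7.3
tool_pos: [0.6155, -0.1675, 0.0166]
ee_rot: [3.14, -0.877, -0.244]
wrist_force: [0.4, 0.7, -1.8]
width: 0.044
finger_force: 30.0
```

carry_out:
  commands:
    - [-0.0004,0,0.0003,0,0,0]
    - [-0.0008,0,0.0007,0,0,0]
    - [-0.0008,0,0.0007,0,0,0]
    - [-0.0008,0,0.0007,0,0,0]
    - [-0.0008,0,0.0007,0,0,0]

```text
time: 7.8
tool_pos: [0.6154, -0.1675, 0.0154]
ee_rot: [3.14, -0.876, -0.244]
wrist_force: [0.9, 0.1, -1.6]
width: 0.0435
finger_force: 30.0
```

carry_out:
  commands:
    - [-0.0004,0,0.0003,0,0,0]
    - [-0.0008,0,0.0007,0,0,0]
    - [-0.0012,0,0.001,0,0,0]
    - [-0.0012,0,0.001,0,0,0]
    - [-0.0012,0,0.001,0,0,0]

```text
time: 8.3
tool_pos: [0.6154, -0.1675, 0.0137]
ee_rot: [3.14, -0.876, -0.244]
wrist_force: [-0.3, -0.3, -2.1]
width: 0.0436
finger_force: 30.0
```

carry_out:
  commands:
    - [-0.0004,0,0.0003,0,0,0]
    - [-0.0008,0,0.0007,0,0,0]
    - [-0.0008,0,0.0007,0,0,0]
    - [-0.0008,0,0.0007,0,0,0]
    - [-0.0008,0,0.0007,0,0,0]

```text
time: 8.8
tool_pos: [0.6159, -0.1678, 0.0135]
ee_rot: [3.14, -0.878, -0.244]
wrist_force: [-0.4, 0.5, 2.2]
width: 0.0441
finger_force: 30.0
```

carry_out:
  commands:
    - [-0.0004,0,0.0003,0,0,0]
    - [-0.0006,0,0.0005,0,0,0]
    - [-0.0006,0,0.0005,0,0,0]
    - [-0.0006,0,0.0005,0,0,0]
    - [-0.0006,0,0.0005,0,0,0]

```text
time: 9.3
tool_pos: [0.6163, -0.168, 0.0135]
ee_rot: [3.139, -0.879, -0.243]
wrist_force: [-3.7, 1.5, 6.0]
width: 0.044
finger_force: 30.0
```

carry_out:
  commands:
    - [0,0,0,0,0,0]
    - [0,0,0,0,0,0]
    - [0,0,0,0,0,0]
    - [0,0,0,0,0,0]
    - [0,0,0,0,0,0]
  jaw: 0.64

```text
time: 9.8
tool_pos: [0.6153, -0.1675, 0.0116]
ee_rot: [3.141, -0.876, -0.244]
wrist_force: [-0.4, -0.7, -0.2]
width: 0.0598
finger_force: 0.0
```

```bash
python3 - <<'E'
from h import *
p,R=load(); g=p-R.apply([0,0,G]); print(g,p,R.as_euler('xyz'))
plan([(g+[-.03,.0075,.07],RT(-14,50),'out')])
E
```

```text
[ 0.60110289 -0.1639179   0.02375079] [ 0.61525737 -0.16746348  0.011582  ] [ 3.14056288 -0.87569512 -0.24410028]
out [0.0339, 0.0, -0.0686, 0.001, -0.003, 0.0] mm 77 deg 0
```

carry_out:
  commands:
    - [0.007,0,-0.014,0,0,0]
    - [0.014,0,-0.028,0,0,0]
    - [0.024,0,-0.048,0,0,0]
    - [0.034,0,-0.069,0,0,0]
    - [0.034,0,-0.069,0,0,0]

```text
time: 10.3
tool_pos: [0.5865, -0.1608, 0.0867]
ee_rot: [3.137, -0.883, -0.242]
wrist_force: [0.3, -0.4, 0.1]
width: 0.0602
finger_force: 0.0
```

```bash
python3 - <<'E'
from h import *
t=snapshot('top'); save(cv2.resize(t['img'][130:220,320:400],None,fx=5,fy=5,interpolation=cv2.INTER_CUBIC),'c5')
W=pts(t); hsv=cv2.cvtColor(t['img'],cv2.COLOR_RGB2HSV)
m=cv2.inRange(hsv,(100,100,40),(125,255,255)); k=(m>0)&(W[...,2]>.015)&(W[...,2]<.06)&(abs(W[...,0]-.63)<.1)&(abs(W[...,1]+.17)<.08)
P=W[k]; print(len(P),np.median(P,0),P.min(0),P.max(0),'slopes',np.linalg.lstsq(np.c_[P[:,:2]-P[:,:2].mean(0),np.ones(len(P))],P[:,2],rcond=None)[0])
v,u=np.where(k); Q=np.array([ray(t,a,b,.04)[:2] for a,b in zip(u,v)],np.float32); print(cv2.minAreaRect(Q)); print(cv2.boxPoints(cv2.minAreaRect(Q)))
d=np.linalg.svd(Q-Q.mean(0))[2][0]; print('axis deg',np.degrees(np.arctan2(d[1],d[0])))
o=get_obs(); print(o['tool_pos'],o['joint_positions'])
E
```

```text
327 [ 0.63155096 -0.17125371  0.03952048] [ 0.57580298 -0.20460381  0.01561001] [ 0.69150565 -0.13741889  0.05538735] slopes [ 0.00680061 -0.01176844  0.03960953]
((0.6312737464904785, -0.17104607820510864), (0.04382552579045296, 0.11364755034446716), 75.23436737060547)
[[ 0.57074165 -0.17775276]
 [ 0.68063617 -0.20671764]
 [ 0.69180584 -0.1643394 ]
 [ 0.5819113  -0.13537452]]
axis deg 165.54219
[ 0.58593806 -0.16034426  0.08453522] [-0.46789366 -0.30139957  2.19524338  0.4343926   0.41428764  1.02423491]
```

View pics/c5.png

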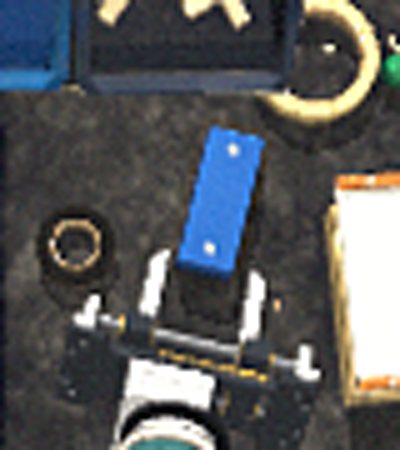

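The top crop shows the blue block lying flat and free at (222,200), between the tape roll at (75,243) and the board. Its top measures 0.040 m, level, and 44 x 113 mm. Regrasping it from above.

```bash
python3 - <<'E'
from h import *
R=RT(-14.5,25)
plan([([.618,-.1675,.10],R,'above'),([.618,-.1675,.032],R,'down')])
E
```

```text
above [0.0247, -0.0008, 0.0326, -0.004, -0.444, 0.008] mm 41 deg 25
down [-0.0288, 0.0, 0.0617, 0.0, -0.0, -0.0] mm 68 deg 0
```

carry_out:
  commands:
    - [0.0247,-0.0008,0.0326,-0.004,-0.444,0.008]
    - [0.0247,-0.0008,0.0326,-0.004,-0.444,0.008]
    - [0.0247,-0.0008,0.0326,-0.004,-0.444,0.008]
    - [0.0247,-0.0008,0.0326,-0.004,-0.444,0.008]
    - [0.0247,-0.0008,0.0326,-0.004,-0.444,0.008]
  jaw: 0.7

```text
time: 10.85
tool_pos: [0.6255, -0.1686, 0.0783]
ee_rot: [-3.14, -0.431, -0.253]
wrist_force: [-0.2, -0.1, 0.0]
width: 0.0655
finger_force: 0.0
```

```bash
python3 - <<'E'
from h import *
R=RT(-14.5,25); p,r=load(); print(p-r.apply([0,0,G]),r.as_euler('xyz',degrees=True))
plan([([.618,-.1675,.032],R,'down')])
E
```

```text
[ 0.61781418 -0.16661543  0.09555216] [-179.88224241  -24.70425438  -14.498001  ]
down [-0.0261, 0.001, 0.0579, -0.002, 0.005, 0.0] mm 64 deg 0
```

carry_out:
  commands:
    - [-0.006,0,0.014,0,0,0]
    - [-0.013,0,0.029,0,0,0]
    - [-0.02,0.001,0.044,-0.002,0.005,0]
    - [-0.0261,0.001,0.0579,-0.002,0.005,0]
    - [-0.0261,0.001,0.0579,-0.002,0.005,0]

```text
time: 11.35
tool_pos: [0.6201, -0.168, 0.0106]
ee_rot: [-3.141, -0.428, -0.255]
wrist_force: [-0.8, 0.4, -0.4]
width: 0.0661
finger_force: 0.0
```

carry_out:
  commands:
    - [0,0,0,0,0,0]
    - [0,0,0,0,0,0]
    - [0,0,0,0,0,0]
    - [0,0,0,0,0,0]
    - [0,0,0,0,0,0]
  jaw: 0.2

```text
time: 11.85
tool_pos: [0.6257, -0.1702, 0.0176]
ee_rot: [3.14, -0.438, -0.254]
wrist_force: [-0.0, 0.2, -0.1]
width: 0.029
finger_force: 0.0
```

```bash
python3 - <<'E'
from h import *
p,r=load(); g=p-r.apply([0,0,G]); print(g,r.as_euler('xyz',degrees=True))
plan([(g+[-.03,0,.19],RT(-10,25),'up')])
E
```

```text
[ 0.61786056 -0.16813221  0.0347584 ] [179.9349129  -25.1197459  -14.54346472]
up [0.0543, 0.0071, -0.1844, 0.035, -0.002, -0.072] mm 192 deg 5
```

The width of 29 mm at zero force means the block was missed. Looking before anything else.

```bash
python3 - <<'E'
from h import *
t=snapshot('top'); q=snapshot('scene')
a=cv2.resize(q['img'][160:240,300:400],None,fx=4,fy=4,interpolation=cv2.INTER_CUBIC)
b=cv2.resize(t['img'][130:220,320:400],None,fx=4.5,fy=4.5,interpolation=cv2.INTER_CUBIC)
o=np.zeros((410,780,3),np.uint8); o[:320,:400]=a; o[:405,410:770]=b; save(o,'c6')
o=get_obs(); print(o['width'],o['tool_pos'],o['finger_force'])
E
```

```text
0.02182614931658581 [ 0.62549811 -0.17010697  0.01720412] 0.0
```

View pics/c6.png

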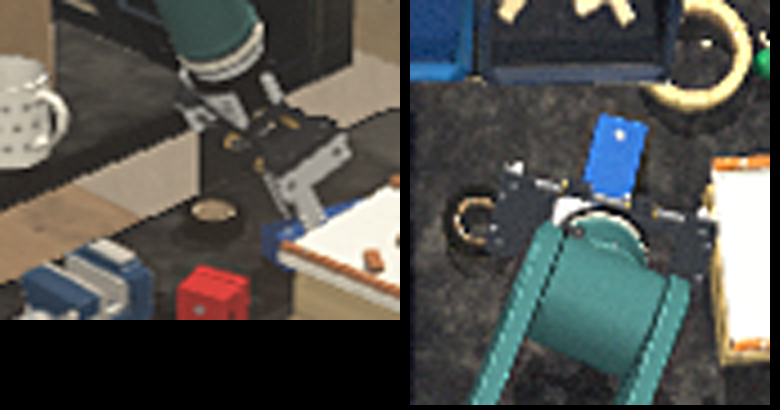

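The block hasn't moved: its far end is at crop (625,115), as before. The fingers read 22 mm with the tool apparently over it, which doesn't fit. I'll check where the fingers really are.

```bash
python3 - <<'E'
from h import *
q=snapshot('scene'); t=snapshot('top'); o=get_obs(); p,r=load(); print(o['width'],o['finger_force'],p)
for d in(0,.019,.06): print(d,'scene crop px',((proj(q,p-r.apply([0,0,d]))-[300,160])*4).round(),'top',((proj(t,p-r.apply([0,0,d]))-[320,130])*4.5+[410,0]).round())
W=pts(q); 
for (u,v) in [(377,214),(377,211),(375,206),(373,202),(385,197),(370,219),(368,222)]: print(u,v,W[v,u].round(3),q['img'][v,u])
W=pts(t); hsv=cv2.cvtColor(t['img'],cv2.COLOR_RGB2HSV)
m=cv2.inRange(hsv,(100,100,40),(125,255,255)); k=(m>0)&(W[...,2]<.06)&(abs(W[...,0]-.63)<.1)&(abs(W[...,1]+.17)<.08)
P=W[k]; print(P.min(0),P.max(0),np.median(P,0))
E
```

```text
0.0190892268669196 0.0 [ 0.62534245 -0.17004714  0.01694837]
0 scene crop px [315. 241.] top [603. 192.]
0.019 scene crop px [308. 226.] top [603. 197.]
0.06 scene crop px [293. 194.] top [602. 207.]
377 214 [ 0.599 -0.184  0.058] [167 163 153]
377 211 [ 0.596 -0.186  0.072] [166 162 153]
375 206 [ 0.536 -0.23   0.13 ] [167 163 153]
373 202 [ 0.523 -0.232  0.151] [112 110 102]
385 197 [ 0.577 -0.237  0.152] [151 146 140]
370 219 [ 0.584 -0.164  0.036] [ 77  97 143]
368 222 [ 0.575 -0.163  0.026] [52 61 88]
[ 0.61925063 -0.20454948  0.02452703] [ 0.69196265 -0.15066698  0.05239725] [ 0.65434544 -0.17677214  0.03855176]
```

```bash
python3 - <<'E'
from h import *
q=snapshot('scene'); W=pts(q)
for u in (374,378,381):
    for v in range(206,224,1): print(u,v,W[v,u].round(3).tolist(),q['img'][v,u].tolist())
o=get_obs(); print(o['joint_positions'],o['tool_pos'],o['time'])
E
```

```text
374 206 [0.529, -0.232, 0.134] [159, 154, 146]
374 207 [0.533, -0.228, 0.127] [165, 161, 152]
374 208 [0.529, -0.232, 0.126] [155, 151, 142]
374 209 [0.584, -0.182, 0.083] [162, 157, 148]
374 210 [0.589, -0.178, 0.076] [167, 163, 154]
374 211 [0.583, -0.183, 0.076] [157, 153, 144]
374 212 [0.587, -0.18, 0.069] [133, 128, 120]
374 213 [0.585, -0.182, 0.066] [116, 113, 104]
374 214 [0.585, -0.182, 0.063] [81, 77, 75]
374 215 [0.593, -0.175, 0.052] [72, 77, 91]
374 216 [0.607, -0.163, 0.038] [76, 92, 123]
374 217 [0.601, -0.168, 0.039] [62, 92, 149]
374 218 [0.595, -0.174, 0.039] [52, 78, 129]
374 219 [0.593, -0.175, 0.037] [134, 131, 125]
374 220 [0.491, -0.267, 0.11] [254, 248, 221]
374 221 [0.484, -0.274, 0.112] [228, 176, 134]
374 222 [0.478, -0.28, 0.113] [169, 104, 64]
374 223 [0.475, -0.283, 0.111] [129, 92, 68]
378 206 [0.732, -0.069, -0.002] [73, 68, 62]
378 207 [0.726, -0.074, -0.002] [60, 54, 47]
378 208 [0.714, -0.086, 0.002] [96, 92, 84]
378 209 [0.718, -0.082, -0.005] [133, 128, 121]
378 210 [0.594, -0.192, 0.079] [153, 149, 140]
378 211 [0.596, -0.191, 0.074] [175, 170, 1
[... 803 characters left out ...]
, -0.106, -0.001] [71, 71, 83]
381 212 [0.646, -0.161, 0.04] [68, 96, 148]
381 213 [0.643, -0.164, 0.038] [67, 95, 149]
381 214 [0.641, -0.166, 0.035] [76, 97, 138]
381 215 [0.629, -0.176, 0.039] [137, 142, 155]
381 216 [0.529, -0.264, 0.109] [253, 247, 231]
381 217 [0.528, -0.265, 0.106] [255, 252, 237]
381 218 [0.518, -0.274, 0.109] [250, 246, 232]
381 219 [0.519, -0.273, 0.105] [250, 246, 232]
381 220 [0.511, -0.28, 0.107] [250, 246, 233]
381 221 [0.509, -0.282, 0.105] [250, 247, 234]
381 222 [0.5, -0.29, 0.108] [251, 250, 238]
381 223 [0.494, -0.296, 0.109] [251, 248, 232]
[-0.38515321  0.07280373  1.78563195  0.07250219  0.85032663  1.40393222] [ 0.62531743 -0.17004744  0.01688435] 12.1
```

carry_out:
  commands:
    - [0,0,0,0,0,0]
    - [0,0,0,0,0,0]
    - [0,0,0,0,0,0]
    - [0,0,0,0,0,0]
    - [0,0,0,0,0,0]
  jaw: 0.7

```text
time: 12.6
tool_pos: [0.6252, -0.17, 0.0168]
ee_rot: [3.141, -0.437, -0.254]
wrist_force: [0.1, -0.1, -0.5]
width: 0.0553
finger_force: 0.0
```

```bash
python3 - <<'E'
from h import *
p,r=load(); g=p-r.apply([0,0,G]); o=get_obs(); print(g,o['width'],o['wrist_force'])
t=snapshot('top');W=pts(t); hsv=cv2.cvtColor(t['img'],cv2.COLOR_RGB2HSV)
m=cv2.inRange(hsv,(100,100,40),(125,255,255)); k=(m>0)&(W[...,2]<.06)&(abs(W[...,0]-.63)<.1)&(abs(W[...,1]+.17)<.08)
P=W[k]; print(P.min(0),P.max(0),np.median(P,0))
plan([(g+[-.06*.968*.5,.06*.25*.5,.07],RT(-14.5,25),'up')])
E
```

```text
[ 0.61745168 -0.16799332  0.0339945 ] 0.05530546921366324 [ 0.09379486 -0.05935251 -0.54062863]
[ 0.61501914 -0.20406021  0.02597784] [ 0.69130781 -0.14944543  0.05110659] [ 0.65265665 -0.17603758  0.03951727]
up [0.0025, 0.0001, -0.0761, 0.001, -0.001, -0.001] mm 76 deg 0
```

carry_out:
  commands:
    - [0,0,0,0,0,0]
    - [-0.0012,0,0.0027,0,0,0]
    - [-0.0025,0,0.0054,0,0,0]
    - [-0.0038,0,0.0081,0,0,0]
    - [-0.0038,0,0.0081,0,0,0]

```text
time: 13.15
tool_pos: [0.6246, -0.1698, 0.0068]
ee_rot: [3.141, -0.436, -0.254]
wrist_force: [-0.0, -0.5, -0.5]
width: 0.0659
finger_force: 0.0
```

carry_out:
  commands:
    - [0,0,0,0,0,0]
    - [0,0,0,0,0,0]
    - [0,0,0,0,0,0]
    - [0,0,0,0,0,0]
    - [0,0,0,0,0,0]
  jaw: 0.35

```text
time: 13.65
tool_pos: [0.6254, -0.1702, 0.0081]
ee_rot: [3.14, -0.438, -0.254]
wrist_force: [0.4, -0.6, 0.3]
width: 0.044
finger_force: 30.0
```

It's gripped now: 44 mm at 30 N. The earlier miss was too high, as the fingers evidently end well above the reported tip. I'll regrip 6 mm lower for a firmer hold, watching the force.

carry_out:
  commands:
    - [0,0,0,0,0,0]
    - [0,0,0,0,0,0]
    - [0,0,0,0,0,0]
    - [0,0,0,0,0,0]
    - [0,0,0,0,0,0]
  jaw: 0.64

```text
time: 14.15
tool_pos: [0.6252, -0.17, 0.0078]
ee_rot: [3.141, -0.437, -0.254]
wrist_force: [0.7, -1.2, -0.9]
width: 0.0601
finger_force: 0.0
```

carry_out:
  commands:
    - [-0.0006,0,0.0014,0,0,0]
    - [-0.0012,0,0.0027,0,0,0]
    - [-0.0018,0,0.004,0,0,0]
    - [-0.0025,0,0.0054,0,0,0]
    - [-0.0025,0,0.0054,0,0,0]

```text
time: 14.65
tool_pos: [0.625, -0.17, 0.0014]
ee_rot: [3.141, -0.436, -0.254]
wrist_force: [-1.2, -0.7, 0.2]
width: 0.06
finger_force: 0.0
```

carry_out:
  commands:
    - [0,0,0,0,0,0]
    - [0,0,0,0,0,0]
    - [0,0,0,0,0,0]
    - [0,0,0,0,0,0]
    - [0,0,0,0,0,0]
  jaw: 0.2

```text
time: 15.15
tool_pos: [0.6253, -0.1701, 0.0021]
ee_rot: [3.141, -0.437, -0.254]
wrist_force: [-0.3, -0.1, -0.0]
width: 0.0436
finger_force: 30.0
```

```bash
python3 - <<'E'
from h import *
p,r=load(); g=p-r.apply([0,0,G]); o=get_obs(); print(g,o['width'],o['wrist_force'],o['wrist_torque'])
t=snapshot('top');W=pts(t); hsv=cv2.cvtColor(t['img'],cv2.COLOR_RGB2HSV)
m=cv2.inRange(hsv,(100,100,40),(125,255,255)); k=(m>0)&(W[...,2]<.06)&(abs(W[...,0]-.63)<.1)&(abs(W[...,1]+.17)<.08)
P=W[k]; print(P.min(0),P.max(0),np.median(P,0))
plan([(g+[-.01,0,.06],RT(-14.5,25),'up'),(g+[-.05,.0,.19],RT(-10,25),'up')])
E
```

```text
[ 0.61754413 -0.1680825   0.01926297] 0.043576602010088845 [-0.25427662 -0.14393199 -0.00864151] [ 0.02444784  0.19649649 -0.01737532]
[ 6.12225009e-01 -2.04948409e-01  5.51955455e-04] [ 0.69082809 -0.14925508  0.05170228] [ 0.65050454 -0.1755684   0.03859377]
up [0.0166, 0.0026, -0.0585, 0.001, -0.001, -0.001] mm 61 deg 0
up [0.0199, 0.0094, -0.1342, 0.034, -0.0, -0.071] mm 136 deg 5
```

carry_out:
  commands:
    - [0.003,0,-0.011,0,0,0]
    - [0.007,0,-0.025,0,0,0]
    - [0.011,0.001,-0.04,0,0,0]
    - [0.0166,0.0026,-0.0585,0,0,0]
    - [0.0166,0.0026,-0.0585,0,0,0]

```text
time: 15.7
tool_pos: [0.6171, -0.171, 0.0663]
ee_rot: [3.14, -0.444, -0.254]
wrist_force: [0.4, -0.8, -0.5]
width: 0.0439
finger_force: 30.0
```

carry_out:
  commands:
    - [0.005,0.002,-0.034,0.008,0,-0.018]
    - [0.01,0.005,-0.067,0.017,0,-0.035]
    - [0.015,0.007,-0.1,0.026,0,-0.053]
    - [0.0199,0.0094,-0.1342,0.034,0,-0.071]
    - [0.0199,0.0094,-0.1342,0.034,0,-0.071]

```text
time: 16.2
tool_pos: [0.5774, -0.1708, 0.1987]
ee_rot: [3.138, -0.448, -0.175]
wrist_force: [0.2, -0.6, -0.8]
width: 0.0436
finger_force: 30.0
```

```bash
python3 - <<'E'
from h import *
p,r=load(); g=p-r.apply([0,0,G]); o=get_obs(); print(g,r.as_euler('xyz',degrees=True),o['width'],o['wrist_force'],o['joint_positions'])
q=snapshot('scene'); 
c=proj(q,p); print(c, [(proj(q,p+[0,0,dz])-c).round(1) for dz in(.02,.04)])
x,y=int(c[0])-50,int(c[1])-45
save(cv2.resize(q['img'][y:y+80,x:x+100],None,fx=7,fy=7,interpolation=cv2.INTER_CUBIC),'c7'); print('tcp in crop',(c-[x,y])*7)
E
```

```text
[ 0.56930551 -0.16931261  0.21581714] [179.80508886 -25.66580688 -10.03430044] 0.043584795325188094 [ 0.19731292 -0.56118029 -0.84121036] [-0.45644653 -0.16184468  1.63915111  0.12428469  1.23335479  1.27475655]
[371.07518238 178.51877948] [array([ 0.1, -5.4]), array([  0.3, -10.8])]
tcp in crop [350.52627665 318.63145637]
```

View pics/c7.png

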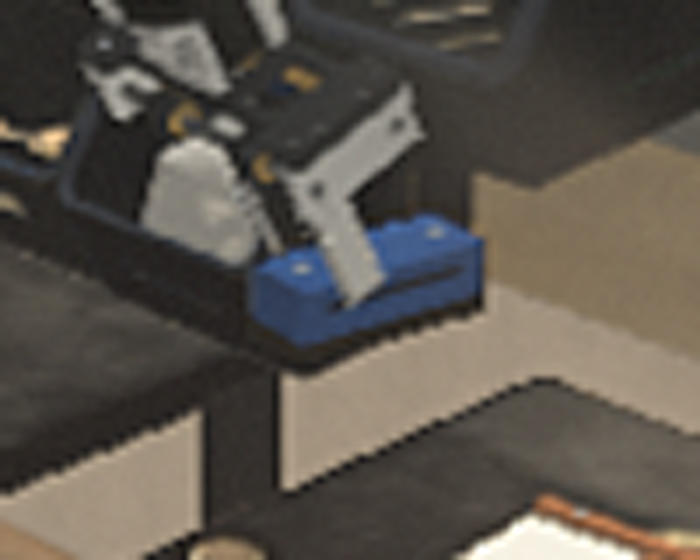

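The scene crop shows the block level in the gripper, its slotted side facing the camera. The visible fingertip at (362,303) is about 23 mm above the sole edge at (362,352), well above the 6 mm chips. On to the left end of the board.

```bash
cat >> h.py <<'E'
Bc=np.array([.5600,-.3391]); U=np.array([.9967,.0807]); V=np.array([-.0807,.9967])
RB=RT(4.63,25)
def bg(a,b,h): # grasp point for block centre at board (a,b), sole at height h
    return np.r_[Bc+(a-.014)*U+b*V,h+.0193]
def blk():
    t=snapshot('top');W=pts(t); hsv=cv2.cvtColor(t['img'],cv2.COLOR_RGB2HSV)
    m=cv2.inRange(hsv,(100,100,40),(125,255,255)); k=(m>0)&(W[...,2]>.12)&(W[...,2]<.25)&(abs(W[...,0]-.56)<.12)&(abs(W[...,1]+.32)<.16)
    P=W[k]; z=np.median(P[:,2]); v,u=np.where(k); Q=np.array([ray(t,a,b,z)[:2] for a,b in zip(u,v)],np.float32)
    bx=cv2.boxPoints(cv2.minAreaRect(Q)); print('blk',len(P),z,cv2.minAreaRect(Q)); print(np.round((bx-Bc)@np.c_[U,V],4).tolist())
def tcp():
    p,r=load(); g=p-r.apply([0,0,G]); o=get_obs(); d=(g[:2]-Bc); print('a,b,h',d@U+.014,d@V,g[2]-.0193,r.as_euler('xyz',degrees=True),o['width'],o['wrist_force'],o['time'])
E
python3 - <<'E'
from h import *
plan([(bg(.011,.06,.16),RB,'hover')])
E
```

```text
hover [-0.011, 0.1099, 0.031, 0.111, -0.006, -0.232] mm 115 deg 15
```

carry_out:
  commands:
    - [-0.003,0.027,0.008,0.028,-0.002,-0.058]
    - [-0.006,0.055,0.016,0.055,-0.003,-0.116]
    - [-0.008,0.082,0.023,0.083,-0.005,-0.174]
    - [-0.011,0.1099,0.031,0.111,-0.006,-0.232]
    - [-0.011,0.1099,0.031,0.111,-0.006,-0.232]

```text
time: 16.75
tool_pos: [0.5565, -0.2807, 0.1523]
ee_rot: [-3.132, -0.424, 0.073]
wrist_force: [-0.1, 0.3, -1.8]
width: 0.0438
finger_force: 30.0
```

```bash
python3 - <<'E'
from h import *
tcp(); blk()
plan([(bg(.011,.06,.12),RB,'d'),(bg(.011,.06,.1135),RB,'e')])
E
```

```text
a,b,h 0.007462649434445024 0.05835063820034434 0.15034160329205923 [-179.47446068  -24.26753714    4.17137296] 0.04380497462169226 [-0.07603719  0.26122418 -1.7583088 ] 16.75
blk 259 0.18936757299444254 ((0.5772233009338379, -0.27645862102508545), (0.08685987442731857, 0.04633786529302597), 5.138037204742432)
[[-0.0214, 0.0838], [-0.021, 0.0375], [0.0659, 0.0383], [0.0654, 0.0846]]
d [-0.0103, 0.0006, 0.0298, -0.007, 0.011, -0.007] mm 32 deg 1
e [-0.0028, -0.0, 0.0059, 0.0, 0.0, 0.0] mm 7 deg 0
```

```bash
python3 - <<'E'
from h import *
plan([(bg(.008,.057,.121),RB,'d'),(bg(.008,.057,.114),RB,'e')])
E
```

```text
d [-0.0126, 0.0036, 0.0277, -0.007, 0.011, -0.007] mm 31 deg 1
e [-0.003, -0.0, 0.0063, 0.0, 0.0, 0.0] mm 7 deg 0
```

carry_out:
  commands:
    - [-0.004,0.001,0.009,-0.003,0.004,-0.003]
    - [-0.008,0.002,0.018,-0.005,0.008,-0.005]
    - [-0.0126,0.0036,0.0277,-0.007,0.011,-0.007]
    - [-0.0126,0.0036,0.0277,-0.007,0.011,-0.007]
    - [-0.0126,0.0036,0.0277,-0.007,0.011,-0.007]

```text
time: 17.3
tool_pos: [0.5596, -0.2807, 0.1282]
ee_rot: [3.135, -0.442, 0.088]
wrist_force: [0.7, -0.0, -1.6]
width: 0.0436
finger_force: 30.0
```

carry_out:
  commands:
    - [-0.001,0,0.002,0,0,0]
    - [-0.002,0,0.004,0,0,0]
    - [-0.003,0,0.0063,0,0,0]
    - [-0.003,0,0.0063,0,0,0]
    - [-0.003,0,0.0063,0,0,0]

```text
time: 17.8
tool_pos: [0.5596, -0.2816, 0.1218]
ee_rot: [3.135, -0.443, 0.088]
wrist_force: [0.5, 1.0, -1.8]
width: 0.0437
finger_force: 30.0
```

```bash
python3 - <<'E'
from h import *
tcp(); o=get_obs(); print(o['wrist_torque'])
E
```

```text
a,b,h 0.010132459700254084 0.05740369062094502 0.1196733192442629 [179.59784829 -25.35374697   5.03327059] 0.04366724094857245 [ 0.54835774  1.00761066 -1.76984612] 17.8
[-0.06835973  0.3422045   0.00898133]
```

carry_out:
  commands:
    - [-0.001,0,0.0015,0,0,0]
    - [-0.0015,0,0.003,0,0,0]
    - [-0.002,0,0.0045,0,0,0]
    - [-0.0027,0,0.0056,0,0,0]
    - [-0.0027,0,0.0056,0,0,0]

```text
time: 18.3
tool_pos: [0.5594, -0.2815, 0.1151]
ee_rot: [3.135, -0.442, 0.088]
wrist_force: [-0.2, -0.3, -1.3]
width: 0.0436
finger_force: 30.0
```

carry_out:
  commands:
    - [-0.0003,0,0.0005,0,0,0]
    - [-0.0005,0,0.0009,0,0,0]
    - [-0.0005,0,0.0009,0,0,0]
    - [-0.0005,0,0.0009,0,0,0]
    - [-0.0005,0,0.0009,0,0,0]

```text
time: 18.8
tool_pos: [0.5596, -0.2816, 0.1146]
ee_rot: [3.134, -0.443, 0.088]
wrist_force: [0.5, -0.9, -2.0]
width: 0.0438
finger_force: 30.0
```

carry_out:
  commands:
    - [-0.0003,0,0.0005,0,0,0]
    - [-0.0005,0,0.0009,0,0,0]
    - [-0.0005,0,0.0009,0,0,0]
    - [-0.0005,0,0.0009,0,0,0]
    - [-0.0005,0,0.0009,0,0,0]

```text
time: 19.3
tool_pos: [0.5595, -0.2817, 0.1136]
ee_rot: [3.134, -0.443, 0.088]
wrist_force: [-0.1, -0.5, -1.8]
width: 0.0433
finger_force: 30.0
```

```bash
python3 - <<'E'
from h import *
tcp(); o=get_obs(); print(o['wrist_torque'])
E
```

```text
a,b,h 0.009956278016685024 0.05735046634047676 0.11144237939076808 [179.59217809 -25.35348283   5.03806728] 0.043291993233096224 [-0.07218494 -0.46558073 -1.7682038 ] 19.3
[ 0.00825084  0.39429361 -0.02689674]
```

carry_out:
  commands:
    - [-0.0002,0,0.0004,0,0,0]
    - [-0.0004,0,0.0008,0,0,0]
    - [-0.0004,0,0.0008,0,0,0]
    - [-0.0004,0,0.0008,0,0,0]
    - [-0.0004,0,0.0008,0,0,0]

```text
time: 19.8
tool_pos: [0.5594, -0.2817, 0.1126]
ee_rot: [3.135, -0.442, 0.088]
wrist_force: [0.0, -0.4, -1.6]
width: 0.0438
finger_force: 30.0
```

carry_out:
  commands:
    - [-0.0002,0,0.0004,0,0,0]
    - [-0.0004,0,0.0008,0,0,0]
    - [-0.0004,0,0.0008,0,0,0]
    - [-0.0004,0,0.0008,0,0,0]
    - [-0.0004,0,0.0008,0,0,0]

```text
time: 20.3
tool_pos: [0.5595, -0.2817, 0.112]
ee_rot: [3.134, -0.443, 0.088]
wrist_force: [-0.4, 0.0, -0.2]
width: 0.0439
finger_force: 30.0
```

```bash
python3 - <<'E'
from h import *
tcp(); p,R=load(); p0=p-R.apply([0,0,G])
g=bg(.009,-.082,0); g[2]=p0[2]
plan([(p0+(g-p0)*f,R,str(f)) for f in (1/3,2/3,1)])
E
```

```text
a,b,h 0.010024881865948437 0.057326056541100304 0.10986541011340357 [179.58187823 -25.37109919   5.04516712] 0.04385787950919696 [-0.41176933  0.03106729 -0.2320285 ] 20.3
0.3333333333333333 [-0.0006, 0.0464, 0.0, 0.0, 0.0, 0.0] mm 46 deg 0
0.6666666666666666 [-0.0006, 0.0465, 0.0001, -0.0, 0.0, 0.0] mm 47 deg 0
1 [-0.0006, 0.0464, 0.0, -0.0, 0.0, 0.0] mm 46 deg 0
```

carry_out:
  commands:
    - [0,0.006,0,0,0,0]
    - [0,0.015,0,0,0,0]
    - [0,0.025,0,0,0,0]
    - [-0.0004,0.036,0,0,0,0]
    - [-0.0006,0.0464,0,0,0,0]

```text
time: 20.8
tool_pos: [0.563, -0.3292, 0.112]
ee_rot: [3.135, -0.443, 0.088]
wrist_force: [-0.0, 2.3, 0.5]
width: 0.0438
finger_force: 30.0
```

```bash
python3 - <<'E'
from h import *
tcp(); print(get_obs()['tool_pos'])
E
```

```text
a,b,h 0.009671417305512143 0.009720994732299308 0.10987475833262393 [179.59685922 -25.37990437   5.01443627] 0.043793452372784876 [-0.01332164  2.34361695  0.53964408] 20.8
[ 0.56302489 -0.32918106  0.11200896]
```

Smooth, with a 2 N push. Continuing to just past the edge.

carry_out:
  commands:
    - [0,0.01,0,0,0,0]
    - [0,0.019,0,0,0,0]
    - [0,0.028,0,0,0,0]
    - [-0.0004,0.037,0,0,0,0]
    - [-0.0006,0.0465,0,0,0,0]

```text
time: 21.3
tool_pos: [0.5676, -0.3748, 0.1124]
ee_rot: [3.135, -0.446, 0.088]
wrist_force: [4.7, 1.6, -1.2]
width: 0.0438
finger_force: 30.0
```

carry_out:
  commands:
    - [0,0.01,0,0,0,0]
    - [0,0.019,0,0,0,0]
    - [0,0.029,0,0,0,0]
    - [-0.0004,0.038,0,0,0,0]
    - [-0.0006,0.045,0,0,0,0]

```text
time: 21.8
tool_pos: [0.5694, -0.4202, 0.112]
ee_rot: [3.134, -0.442, 0.088]
wrist_force: [0.2, 1.8, 2.5]
width: 0.0437
finger_force: 30.0
```

```bash
cat >> h.py <<'E'
def chips():
    t=snapshot('top'); W=pts(t); hsv=cv2.cvtColor(t['img'],cv2.COLOR_RGB2HSV)
    ch=cv2.inRange(hsv,(5,120,120),(22,255,255)); 
    n,l,st,c=cv2.connectedComponentsWithStats(ch)
    for k in range(1,n):
        z=np.nanmedian(W[l==k][:,2]); X=ray(t,*c[k],z); d=X[:2]-Bc
        if abs(d@U)<.11 and -.34<d@V<.1 and st[k,4]>5: print('orange',st[k].tolist(),'a,b,z',np.round([d@U,d@V,z],3))
    return t
E
python3 - <<'E'
from h import *
tcp(); chips(); p,R=load(); g=p-R.apply([0,0,G])
plan([(g+[0,0,.04],R,'up'),(bg(-.012,.057,.15),RB,'back')])
E
```

```text
a,b,h 0.008660458026573788 -0.08149076873989487 0.10988095651351985 [179.5888879  -25.34776294   5.02313489] 0.04365224833116664 [0.22734321 1.78746101 2.51952226] 21.8
orange [427, 161, 15, 9, 29] a,b,z [ 0.087 -0.113  0.048]
orange [395, 162, 31, 5, 83] a,b,z [ 0.075 -0.002  0.116]
orange [387, 165, 7, 3, 19] a,b,z [0.075 0.072 0.116]
orange [385, 171, 4, 21, 23] a,b,z [0.035 0.078 0.034]
orange [495, 177, 2, 7, 7] a,b,z [-0.006 -0.321  0.086]
orange [399, 196, 21, 12, 62] a,b,z [-0.071  0.007  0.116]
orange [388, 198, 2, 7, 8] a,b,z [-0.044  0.078  0.037]
orange [432, 203, 5, 2, 7] a,b,z [-0.078 -0.073  0.115]
orange [392, 205, 6, 3, 13] a,b,z [-0.077  0.071  0.117]
up [0.0171, 0.0003, -0.0361, 0.0, 0.0, 0.0] mm 40 deg 0
back [-0.0179, -0.1398, -0.0097, 0.006, -0.006, 0.006] mm 141 deg 1h.py:51: RuntimeWarning: All-NaN slice encountered
  z=np.nanmedian(W[l==k][:,2]); X=ray(t,*c[k],z); d=X[:2]-Bc
```

carry_out:
  commands:
    - [0.004,0,-0.009,0,0,0]
    - [0.01,0,-0.02,0,0,0]
    - [0.0171,0.0003,-0.0361,0,0,0]
    - [0.0171,0.0003,-0.0361,0,0,0]
    - [0.0171,0.0003,-0.0361,0,0,0]

```text
time: 22.35
tool_pos: [0.5696, -0.4195, 0.1527]
ee_rot: [3.133, -0.443, 0.089]
wrist_force: [-0.4, -1.0, -1.3]
width: 0.0436
finger_force: 30.0
```

carry_out:
  commands:
    - [-0.004,-0.035,-0.002,0.001,-0.001,0.001]
    - [-0.009,-0.07,-0.005,0.003,-0.003,0.003]
    - [-0.013,-0.105,-0.007,0.005,-0.005,0.005]
    - [-0.0179,-0.1398,-0.0097,0.006,-0.006,0.006]
    - [-0.0179,-0.1398,-0.0097,0.006,-0.006,0.006]

```text
time: 22.85
tool_pos: [0.5358, -0.2769, 0.1504]
ee_rot: [-3.136, -0.434, 0.084]
wrist_force: [0.6, 0.2, -2.4]
width: 0.0435
finger_force: 30.0
```

```bash
python3 - <<'E'
from h import *
tcp(); t=chips(); blk()
save(cv2.resize(t['img'][145:225,370:510],None,fx=5.4,fy=5.4,interpolation=cv2.INTER_CUBIC),'c8')
E
```

```text
a,b,h -0.01304897837559974 0.06377677566170115 0.14836232743622255 [-179.69273388  -24.87938368    4.79659107] 0.043532161236887405 [ 0.58421439  0.15537039 -2.43679071] 22.85
orange [427, 161, 6, 4, 17] a,b,z [ 0.075 -0.075  0.114]
orange [395, 162, 31, 5, 83] a,b,z [ 0.075 -0.003  0.115]
orange [387, 165, 7, 3, 19] a,b,z [0.075 0.072 0.117]
orange [433, 164, 8, 10, 43] a,b,z [ 0.064 -0.117  0.049]
orange [386, 174, 1, 7, 7] a,b,z [0.052 0.078 0.03 ]
orange [436, 177, 8, 12, 75] a,b,z [ 0.01  -0.119  0.052]
orange [437, 190, 7, 8, 45] a,b,z [-0.034 -0.117  0.049]
orange [418, 196, 4, 3, 8] a,b,z [-0.05  -0.023  0.12 ]
orange [475, 201, 8, 3, 10] a,b,z [-0.084 -0.248  0.088]
orange [433, 202, 5, 3, 11] a,b,z [-0.076 -0.078  0.115]
blk 258 0.1879240997518602 ((0.5539705753326416, -0.27495190501213074), (0.08809579908847809, 0.04577283933758736), 3.985179901123047)
[[-0.0446, 0.0878], [-0.0451, 0.042], [0.043, 0.041], [0.0435, 0.0868]]
```

View pics/c8.png

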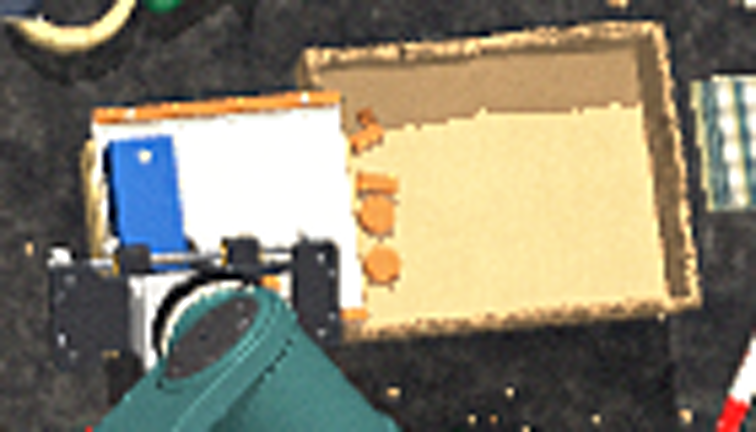

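The crop shows four chips in the tray at (365,130), (377,183), (377,213) and (382,265). The last one is on the board near the near strip, half hidden at (270,283). One more pass along the near strip.

```bash
python3 - <<'E'
from h import *
tcp(); blk(); chips()
plan([(bg(-.010,.057,.120),RB,'d')])
E
```

```text
a,b,h -0.012224993200855188 0.05985313907722283 0.14923542739384346 [-179.9034885   -24.96411769    4.71505316] 0.04421673538542642 [-0.6408203  -0.50256527 -1.76681909] 22.95
blk 256 0.18880686907622674 ((0.5541626214981079, -0.2766047716140747), (0.08857356011867523, 0.044669076800346375), 5.6161789894104)
[[-0.0454, 0.0843], [-0.0447, 0.0397], [0.0439, 0.0412], [0.0431, 0.0859]]
orange [395, 161, 46, 13, 144] a,b,z [ 0.069 -0.041  0.113]
orange [387, 165, 7, 3, 19] a,b,z [0.075 0.072 0.116]
orange [385, 171, 3, 17, 19] a,b,z [0.043 0.078 0.035]
orange [436, 177, 8, 12, 75] a,b,z [ 0.01  -0.119  0.051]
orange [437, 190, 7, 8, 43] a,b,z [-0.035 -0.117  0.051]
orange [478, 201, 5, 3, 7] a,b,z [-0.085 -0.249  0.095]
orange [434, 202, 4, 3, 8] a,b,z [-0.076 -0.08   0.114]
orange [459, 203, 4, 3, 8] a,b,z [-0.085 -0.179  0.087]
d [-0.0106, 0.0015, 0.0276, -0.002, 0.0, 0.0] mm 30 deg 0h.py:51: RuntimeWarning: All-NaN slice encountered
  z=np.nanmedian(W[l==k][:,2]); X=ray(t,*c[k],z); d=X[:2]-Bc
```

carry_out:
  commands:
    - [-0.003,0,0.009,0,0,0]
    - [-0.007,0.001,0.018,0,0,0]
    - [-0.0106,0.0015,0.0276,-0.002,0,0]
    - [-0.0106,0.0015,0.0276,-0.002,0,0]
    - [-0.0106,0.0015,0.0276,-0.002,0,0]

```text
time: 23.55
tool_pos: [0.5393, -0.2828, 0.1214]
ee_rot: [-3.14, -0.435, 0.08]
wrist_force: [0.5, -0.2, -1.5]
width: 0.0437
finger_force: 30.0
```

```bash
python3 - <<'E'
from h import *
tcp(); p,R=load(); g=p-R.apply([0,0,G]); h=g[2]-.0193
plan([(g+[0,0,.1115-h],R,'e'),(g+[0,0,.1099-h],R,'f')])
E
```

```text
a,b,h -0.01012856765119345 0.05771856247185939 0.1193594185867355 [-179.92808743  -24.9476562     4.60533357] 0.043745377600808044 [ 0.52906618 -0.21479311 -1.53178573] 23.55
e [-0.0033, 0.0, 0.0071, 0.0, 0.0, 0.0] mm 8 deg 0
f [-0.0007, 0.0, 0.0015, 0.0, 0.0, 0.0] mm 2 deg 0
```

carry_out:
  commands:
    - [-0.001,0,0.002,0,0,0]
    - [-0.002,0,0.005,0,0,0]
    - [-0.0033,0,0.0071,0,0,0]
    - [-0.0033,0,0.0071,0,0,0]
    - [-0.0033,0,0.0071,0,0,0]

```text
time: 24.05
tool_pos: [0.5396, -0.2829, 0.1147]
ee_rot: [3.141, -0.437, 0.081]
wrist_force: [-0.5, -1.0, -1.0]
width: 0.0439
finger_force: 30.0
```

carry_out:
  commands:
    - [-0.0003,0,0.0006,0,0,0]
    - [-0.0005,0,0.0012,0,0,0]
    - [-0.0005,0,0.0012,0,0,0]
    - [-0.0005,0,0.0012,0,0,0]
    - [-0.0005,0,0.0012,0,0,0]

```text
time: 24.55
tool_pos: [0.5397, -0.283, 0.1135]
ee_rot: [3.141, -0.437, 0.081]
wrist_force: [0.5, -0.7, -1.6]
width: 0.0435
finger_force: 30.0
```

```bash
python3 - <<'E'
from h import *
tcp(); p,R=load(); p0=p-R.apply([0,0,G])
g=bg(-.010,-.082,0); g[2]=p0[2]
plan([(p0+(g-p0)*f,R,str(f)) for f in (1/3,2/3,1)])
E
```

```text
a,b,h -0.009788437896637267 0.05756442123118175 0.11140267865654142 [179.97941097 -25.01623279   4.65813837] 0.04351445528269137 [ 0.50685365 -0.65058648 -1.55144846] 24.55
0.3333333333333333 [-0.0001, 0.0465, -0.0, 0.0, 0.0, 0.0] mm 47 deg 0
0.6666666666666666 [-0.0001, 0.0465, -0.0, 0.0, 0.0, -0.0] mm 47 deg 0
1 [-0.0001, 0.0466, -0.0001, 0.0, 0.0, -0.0] mm 47 deg 0
```

carry_out:
  commands:
    - [-0.0003,0,0.0006,0,0,0]
    - [-0.0006,0,0.0013,0,0,0]
    - [-0.0006,0,0.0013,0,0,0]
    - [-0.0006,0,0.0013,0,0,0]
    - [-0.0006,0,0.0013,0,0,0]

```text
time: 25.05
tool_pos: [0.5397, -0.283, 0.112]
ee_rot: [3.141, -0.437, 0.081]
wrist_force: [-0.2, -0.8, -1.4]
width: 0.0434
finger_force: 30.0
```

carry_out:
  commands:
    - [0,0.006,0,0,0,0]
    - [0,0.015,0,0,0,0]
    - [0,0.025,0,0,0,0]
    - [0,0.036,0,0,0,0]
    - [0,0.0465,0,0,0,0]

```text
time: 25.55
tool_pos: [0.5435, -0.3306, 0.1119]
ee_rot: [3.141, -0.437, 0.081]
wrist_force: [0.3, 0.2, -1.4]
width: 0.0435
finger_force: 30.0
```

carry_out:
  commands:
    - [0,0.01,0,0,0,0]
    - [0,0.019,0,0,0,0]
    - [0,0.028,0,0,0,0]
    - [0,0.037,0,0,0,0]
    - [0,0.0465,0,0,0,0]

```text
time: 26.05
tool_pos: [0.5472, -0.3763, 0.1119]
ee_rot: [3.141, -0.436, 0.081]
wrist_force: [0.3, -0.4, -1.8]
width: 0.0435
finger_force: 30.0
```

carry_out:
  commands:
    - [0,0.01,0,0,0,0]
    - [0,0.019,0,0,0,0]
    - [0,0.029,0,0,0,0]
    - [0,0.038,0,0,0,0]
    - [0,0.045,0,0,0,0]

```text
time: 26.55
tool_pos: [0.5509, -0.4214, 0.1119]
ee_rot: [3.141, -0.436, 0.081]
wrist_force: [-1.0, 0.1, -1.5]
width: 0.0439
finger_force: 30.0
```

```bash
python3 - <<'E'
from h import *
tcp(); p,R=load(); g=p-R.apply([0,0,G]); chips()
plan([(g+[0,0,.03],R,'up'),(bg(0,.03,.14),RB,'back')])
E
```

```text
a,b,h -0.009784052359827487 -0.08131240088060497 0.10985554197980217 [179.98370626 -25.00819539   4.64304428] 0.043894340722128326 [-1.0310505   0.09354349 -1.52713975] 26.55
orange [395, 161, 47, 9, 120] a,b,z [ 0.073 -0.029  0.114]
orange [387, 165, 7, 3, 19] a,b,z [0.075 0.072 0.116]
orange [386, 172, 2, 12, 13] a,b,z [0.047 0.078 0.036]
orange [495, 177, 2, 7, 9] a,b,z [-0.007 -0.319  0.09 ]
orange [442, 178, 2, 7, 11] a,b,z [ 0.015 -0.132  0.051]
orange [387, 185, 2, 8, 10] a,b,z [0.005 0.077 0.034]
orange [388, 195, 2, 7, 8] a,b,z [-0.031  0.077  0.031]
orange [474, 201, 9, 4, 15] a,b,z [-0.084 -0.246  0.086]
orange [494, 200, 4, 3, 6] a,b,z [-0.085 -0.308  0.087]
orange [392, 205, 6, 3, 13] a,b,z [-0.076  0.071  0.113]
orange [399, 204, 22, 4, 44] a,b,z [-0.076  0.017  0.116]
up [0.0128, -0.0011, -0.0272, 0.001, -0.0, -0.0] mm 30 deg 0
back [0.0089, -0.1113, 0.004, 0.001, -0.0, -0.0] mm 112 deg 0h.py:51: RuntimeWarning: All-NaN slice encountered
  z=np.nanmedian(W[l==k][:,2]); X=ray(t,*c[k],z); d=X[:2]-Bc
```

carry_out:
  commands:
    - [0.004,0,-0.009,0,0,0]
    - [0.009,0,-0.018,0,0,0]
    - [0.0128,-0.0011,-0.0272,0,0,0]
    - [0.0128,-0.0011,-0.0272,0,0,0]
    - [0.0128,-0.0011,-0.0272,0,0,0]

```text
time: 27.1
tool_pos: [0.5511, -0.4194, 0.1432]
ee_rot: [3.14, -0.437, 0.082]
wrist_force: [0.5, -0.5, -1.7]
width: 0.0433
finger_force: 30.0
```

carry_out:
  commands:
    - [0.002,-0.03,0.001,0,0,0]
    - [0.004,-0.06,0.002,0,0,0]
    - [0.006,-0.09,0.003,0,0,0]
    - [0.0089,-0.1113,0.004,0,0,0]
    - [0.0089,-0.1113,0.004,0,0,0]

```text
time: 27.6
tool_pos: [0.5513, -0.3044, 0.1418]
ee_rot: [-3.14, -0.436, 0.084]
wrist_force: [-0.4, -0.6, -1.2]
width: 0.0438
finger_force: 30.0
```

```bash
python3 - <<'E'
from h import *
tcp(); blk(); t=chips()
q=snapshot('scene'); W=pts(q); hsv=cv2.cvtColor(q['img'],cv2.COLOR_RGB2HSV)
m=cv2.inRange(hsv,(3,90,60),(22,255,255)); n,l,st,c=cv2.connectedComponentsWithStats(m)
for k in range(1,n):
    X=np.nanmedian(W[l==k],0); d=X[:2]-Bc
    if st[k,4]>5 and abs(d@U)<.11 and -.34<d@V<.1: print('scene',st[k].tolist(),np.round([d@U,d@V,X[2]],3))
E
```

```text
a,b,h 0.00014499080533803 0.03521382934744643 0.13968071992768427 [-179.91515666  -24.98106009    4.80152876] 0.043795970381827753 [-0.35042916 -0.62652899 -1.1941288 ] 27.6
blk 255 0.1793575006025033 ((0.5691096782684326, -0.299854040145874), (0.08860647678375244, 0.04501093551516533), 6.251952648162842)
[[-0.0327, 0.0596], [-0.0314, 0.0146], [0.0572, 0.0171], [0.0559, 0.0621]]
orange [427, 161, 6, 4, 18] a,b,z [ 0.076 -0.076  0.114]
orange [395, 162, 31, 5, 75] a,b,z [ 0.076 -0.006  0.115]
orange [387, 165, 7, 3, 19] a,b,z [0.075 0.072 0.116]
orange [433, 164, 8, 10, 43] a,b,z [ 0.063 -0.117  0.05 ]
orange [386, 171, 3, 16, 20] a,b,z [0.041 0.077 0.031]
orange [436, 177, 8, 12, 58] a,b,z [ 0.014 -0.121  0.052]
orange [441, 191, 3, 7, 18] a,b,z [-0.036 -0.123  0.053]
orange [478, 201, 5, 2, 7] a,b,z [-0.084 -0.252  0.091]
orange [460, 203, 6, 2, 8] a,b,z [-0.085 -0.182  0.094]
orange [439, 205, 4, 3, 7] a,b,z [-0.086 -0.103  0.09 ]
orange [444, 204, 4, 3, 6] a,b,z [-0.085 -0.124  0.086]
orange [454, 204, 5, 2, 8] a,b,z [-0.085 -0.162  0.084]
scene [393, 174, 9, 5, 20] [-0.06  -0.002  0.289]
scene [374, 181, 4, 5, 10] [-0.092  0.055  0.261]
scene [392, 187, 4, 5, 10] [-0.093 -0.013  0.261]
scene [408, 208, 34, 14, 128] [0.075 0.008 0.112]
scene [370, 220, 45, 20, 119] [-0.08  -0.008  0.113]
scene [371, 221, 139, 80, 5407] [-0.071 -0.167  0.047]h.py:51: RuntimeWarning: All-NaN slice encountered
  z=np.nanmedian(W[l==k][:,2]); X=ray(t,*c[k],z); d=X[:2]-Bc
```

All ten pictures are used, so I'll check the board numerically with a colour map in board coordinates from the scene view.

```bash
cat >> h.py <<'E'
def grid():
    for n in('scene','top'):
        q=snapshot(n); hsv=cv2.cvtColor(q['img'],cv2.COLOR_RGB2HSV); W=pts(q); print(n,'rows a + to -, cols b + to -')
        for a in np.arange(.066,-.067,-.0066):
            s=''
            for b in np.arange(.08,-.13,-.005):
                h=.113 if b>-.085 else .05
                X=np.r_[Bc+a*U+b*V,h]; u,v=proj(q,X).round().astype(int); H=hsv[v,u]; z=W[v,u,2]
                s+='B' if 100<=H[0]<=125 and H[1]>100 else '^' if z>.135 else 'o' if 3<=H[0]<=22 and H[1]>(90 if b>-.085 else 140) else '.' if H[2]>150 and H[1]<60 else '?'
            print('%6.3f'%a,s)
E
python3 -c "
from h import *
grid()"
```

```text
scene rows a + to -, cols b + to -
 0.066 ^^^^BB^^^oooooooooooooooooooooooo?????????
 0.059 BB^^^^^^^.?........?.o...?.?.?.?.???????oo
 0.053 B^^^^^^^^^.......................?????oo??
 0.046 B^^^BB^^^^.......................?????????
 0.040 ^^^^BB^^^........................?????????
 0.033 ^^B^B^^^^........................?????????
 0.026 ^^^B^^^^^........................??????o?o
 0.020 ^B^^^^^^^..?.....................??????o?o
 0.013 ^^^^^B^^^........................?????????
 0.007 ^^^^^^^^^^.......................?????oo??
-0.000 ^^^^^^^^^?.......................?????oo?o
-0.007 ^^^^^^^^^........................?????oo??
-0.013 ^^^^^^^^^........................?????????
-0.020 ?^...............................?????????
-0.026 ??...............................?????????
-0.033 ?................................?????????
-0.040 ?................................?????????
-0.046 ?................................?????????
-0.053 ?................................?????????
-0.059 ?................................?????????
-0.066 ?................................?????????
top rows a + to
[... 367 characters left out ...]

 0.020 .......BBBBBBBBBB....................?oooo
 0.013 ......^BBBBBBBBBB^...................?ooo?
 0.007 ......?BBBBBBBBBB...................^^oooo
-0.000 .......^BBBBBBBBB^^^...^.........^..^^^^^o
-0.007 ^^.....^^^^^BBBBB^^^^.^^^^^^.....^^^^^^^^o
-0.013 ^^^^^^^^^^^^^^^^^^^^^^^^^^^^^^^^^^^^^^^^^^
-0.020 ^^^^^.^^^^^^BBBBB^^^^^^^^^^....^^^^^^^^^^?
-0.026 ^^^^^^^^^^^^^^^^^^^^^^^^^^^^^^^^^.^^^^^^^o
-0.033 ^^^^^^^^^^^^^^^^^^^^^^^BB^^...^^^^^^^^^^^o
-0.040 ^^^^^^^^^^^^^^^B^^^^^^^^^^^^^.^^^^^^^^^^^o
-0.046 ^^^^^^^^^^^^^B^^^^^^^^^^^^^^^^^^^^^^^^^^^?
-0.053 ^^^^^^^^^^^^B^^^^^^^^^^^^^^^^^^^^^^^^^^^^?
-0.059 ^^^^^^^^^^^^^^^^^^^^^^^^^^^^?^^^^^^^^^^^??
-0.066 ^^^^^^^^^^^^^^^^^^^^^^^^^^^^^^^^^^^^^^^^??
```

The board is clear. Setting the block down at its middle-left.

```bash
python3 -c "
from h import *
tcp()
plan([(bg(0,.03,.115),RB,'d'),(bg(0,.03,.1095),RB,'e')])"
```

```text
a,b,h -0.0001645827798038898 0.031056918678186402 0.1398301476420018 [179.97821733 -24.98822822   4.60374176] 0.04391794036283851 [-0.45274813  0.0621774  -1.51833345] 27.85
d [-0.0103, 0.001, 0.0226, 0.001, 0.0, -0.0] mm 25 deg 0
e [-0.0024, 0.0, 0.005, -0.0, 0.0, -0.0] mm 6 deg 0
```

carry_out:
  commands:
    - [-0.003,0,0.007,0,0,0]
    - [-0.007,0.001,0.015,0,0,0]
    - [-0.0103,0.001,0.0226,0,0,0]
    - [-0.0103,0.001,0.0226,0,0,0]
    - [-0.0103,0.001,0.0226,0,0,0]

```text
time: 28.35
tool_pos: [0.5516, -0.3085, 0.1165]
ee_rot: [-3.141, -0.436, 0.081]
wrist_force: [-0.1, -0.1, -1.2]
width: 0.0437
finger_force: 30.0
```

carry_out:
  commands:
    - [-0.0006,0,0.0012,0,0,0]
    - [-0.0012,0,0.0025,0,0,0]
    - [-0.0018,0,0.0038,0,0,0]
    - [-0.0022,0,0.0046,0,0,0]
    - [-0.0022,0,0.0046,0,0,0]

```text
time: 28.85
tool_pos: [0.5517, -0.3086, 0.1121]
ee_rot: [3.141, -0.436, 0.081]
wrist_force: [-0.1, -0.1, -2.3]
width: 0.0437
finger_force: 30.0
```

carry_out:
  commands:
    - [-0.0002,0,0.0004,0,0,0]
    - [-0.0004,0,0.0008,0,0,0]
    - [-0.0004,0,0.0008,0,0,0]
    - [-0.0004,0,0.0008,0,0,0]
    - [-0.0004,0,0.0008,0,0,0]

```text
time: 29.35
tool_pos: [0.5519, -0.3087, 0.1118]
ee_rot: [3.141, -0.437, 0.082]
wrist_force: [-2.0, 0.5, 0.6]
width: 0.0438
finger_force: 30.0
```

Contact. Releasing and backing off.

carry_out:
  commands:
    - [0,0,0,0,0,0]
    - [0,0,0,0,0,0]
    - [0,0,0,0,0,0]
    - [0,0,0,0,0,0]
    - [0,0,0,0,0,0]
  jaw: 0.7

```text
time: 29.85
tool_pos: [0.5518, -0.3087, 0.1113]
ee_rot: [3.141, -0.437, 0.081]
wrist_force: [-0.8, 0.6, 0.3]
width: 0.0657
finger_force: 0.0
```

carry_out:
  commands:
    - [0,0,-0.005,0,0,0]
    - [0,0,-0.015,0,0,0]
    - [0,0,-0.03,0,0,0]
    - [0,0,-0.055,0,0,0]
    - [0,0,-0.09,0,0,0]

```text
time: 30.35
tool_pos: [0.5127, -0.3111, 0.1932]
ee_rot: [-3.14, -0.435, 0.081]
wrist_force: [-0.6, 0.5, 0.2]
width: 0.0653
finger_force: 0.0
```

carry_out:
  commands:
    - [-0.03,0,-0.04,0,0,0]
    - [-0.06,0,-0.08,0,0,0]
    - [-0.09,0,-0.12,0,0,0]
    - [-0.1,0,-0.13,0,0,0]
    - [-0.1,0,-0.13,0,0,0]

```text
time: 30.85
tool_pos: [0.3673, -0.325, 0.2721]
ee_rot: [3.134, -0.438, 0.08]
wrist_force: [-0.1, 0.5, 0.6]
width: 0.0657
finger_force: 0.0
```

carry_out:
  commands:
    - [0,0,0,0,0,0]
    - [0,0,0,0,0,0]
    - [0,0,0,0,0,0]
    - [0,0,0,0,0,0]
    - [0,0,0,0,0,0]

```text
time: 31.35
tool_pos: [0.3692, -0.3231, 0.2679]
ee_rot: [-3.141, -0.436, 0.082]
wrist_force: [-0.3, -0.3, -0.7]
width: 0.0656
finger_force: 0.0
```

```bash
python3 -c "
from h import *
o=get_obs(); print(o['tool_pos'],o['wrist_force'],o['width'],o['time'])
blk(); chips(); grid()" 2>/dev/null
```

```text
[ 0.36915713 -0.32309159  0.2678608 ] [-0.2754697  -0.2915193  -0.66653574] 0.06562519411268436 31.35
blk 366 0.1488547272930767 ((0.5591375827789307, -0.3046084940433502), (0.11186585575342178, 0.04506675899028778), 4.8569746017456055)
[[-0.0541, 0.0568], [-0.0539, 0.0117], [0.0579, 0.0121], [0.0578, 0.0572]]
orange [427, 161, 6, 4, 18] a,b,z [ 0.075 -0.076  0.116]
orange [395, 162, 31, 5, 83] a,b,z [ 0.075 -0.003  0.115]
orange [387, 165, 7, 3, 19] a,b,z [0.075 0.072 0.117]
orange [434, 164, 7, 10, 39] a,b,z [ 0.063 -0.118  0.048]
orange [386, 176, 2, 7, 8] a,b,z [0.043 0.078 0.03 ]
orange [436, 177, 8, 12, 77] a,b,z [ 0.01  -0.119  0.052]
orange [495, 177, 2, 6, 7] a,b,z [-0.004 -0.323  0.086]
orange [432, 190, 12, 15, 76] a,b,z [-0.046 -0.11   0.052]
orange [387, 192, 2, 5, 6] a,b,z [-0.014  0.078  0.025]
orange [388, 198, 2, 5, 6] a,b,z [-0.039  0.079  0.042]
orange [399, 203, 31, 5, 67] a,b,z [-0.076 -0.     0.116]
orange [392, 205, 6, 3, 13] a,b,z [-0.077  0.071  0.116]
orange [444, 204, 4, 3, 6] a,b,z [-0.084 -0.122  0.09 ]
orange [452, 204, 5, 2, 6] a,b,z [-0.083 -0.155  0.0
[... 1471 characters left out ...]

 0.020 ......BBBBBBBBBB.....................?oooo
 0.013 ......BBBBBBBBB^.....................?ooo?
 0.007 ......BBBBBBBBBB.....................?oooo
-0.000 ......BBBBBBBBBB.....................ooooo
-0.007 ......BBBBBBBBBB.....................??ooo
-0.013 ......BBBBBBBBB^.....................?????
-0.020 ......BBBBBBBBB^.....................?????
-0.026 ......BBBBB^BBB^.....................?oooo
-0.033 .....?BBBBB^BBBB.....................ooooo
-0.040 ......BBBBBBBBBB.....................?oooo
-0.046 ......BBBBBBBBB......................oo???
-0.053 .......??............................ooo??
-0.059 .....................................oo???
-0.066 .................................oooo?????
```

```bash
python3 -c "
from h import *
t=snapshot('top'); W=pts(t); hsv=cv2.cvtColor(t['img'],cv2.COLOR_RGB2HSV)
ch=cv2.inRange(hsv,(5,120,120),(22,255,255))[188:206,430:446]
D=W[188:206,430:446]
for v in range(18): print(''.join('%4d'%(1000*z) if c else '   .' for c,z in zip(ch[v],D[v,:,2])))
"
```

```text
.   .   .   .   .   .   .   .   .  46  48   .   .   .   .   .
   .   .   .   .   .   .   .   .   .   .   .   .   .   .   .   .
   .   .   .   .   .   .   .   .   .  40  48   .   .   .   .   .
   .   .   .   .   .   .   .   .  54  48  58  48  51   .   .   .
   .   .   .   .   .   .   .   .  53  61  47  64  48  54   .   .
   .   .   .   .   .   .   .  42  55  54  58  59  51  49   .   .
   .   .   .   .   .   .   .  43  60  50  60  54  46  59   .   .
   .   .   .   .   .   .   .  43  57  43  45  66  55  54   .   .
   .   .   .   .   .   .   .  53  53  42  52  55  49  53   .   .
   .   .   .   .   .   .   .  52  54  44  43  49   .   .   .   .
   .   .   .   .   .   .   .  53  60  53  55   .  45   .   .   .
   .   .   .   .   .   .   .  56  59  51  44   .   .   .   .   .
   .   .   .   .   .   .   .   .  48  53  44   .   .   .   .   .
   .   .   .   .   .   .   .   .  47  59   .   .   .   .   .   .
   .   . 112 116 123 116 111 105   .   .   .   .   .   .   .   .
   .   . 113 109 108 113 120 108   .   .   .   .   .   .   .   .
   .   . 117   .   . 116   .  42   .   .   .   .   .   .   .   .
   .   .   .   .   .   .   .   .   .   .   .   .  94   .   .  84
```

The fifth chip is in the tray: it lies below the round one at floor height (~0.05 m), and the 0.11 m readings are the end of the strip. Block flat on the board and the arm clear, so handing in.

```bash
python3 -c "
from h import *
print(close_job())"
```

```text
the job is handed in; nothing more can be done
None
```

The job is handed in: by the last camera measurements all five bits of waste are in the tray and the blue block lies flat on the cleared board, sole down and let go, at about 31 s; the mug, tape roll and pliers were kept clear of but not re-measured at the end.

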